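# Set the sinker chute to 20 degrees on setting blocks

## Robot

A 6-joint arm with a two-finger parallel gripper is mounted at the origin on the work surface. World frame = base frame: x ahead of the robot, y to its left, z up, the work surface at z = 0. Lengths are in m, angles in rad, forces in N, time in s.
With the tool pointing down it reaches from about 0.375 to 0.9 m from the base axis. Payload 3.1 kg.
Tool frame: the origin (TCP) lies on the centre line of the jaws, within the pads' length; the fingertips stand ahead of it and the grasp point (between the pads) lies 3 mm ahead of it (robot.tip_reach is the z of the fingertips in the tool frame, in m); z points along the fingers, y is the line along which they close (so a half turn about z gives the same grasp; the last joint's range is limited). The gripper opens to 87 mm and grips with 3 to 60 N. Pads are 19 mm wide; open, the fingers measure 117 mm over their backs; the gripper's body (75 mm by 190 mm) begins 51 mm behind the grasp point.
Start: joints at [-1.359, 0.527, 1.433, -0, 1.181, -0.178], TCP at [0.238, -0.578, 0.245] pointing down, gripper open.
Joint ranges: [-3.08, 3.08], [-0.75, 2.2], [0.22, 2.44], [-1.43, 4.57], [0, 2.65], [-2.85, 2.85]. Speed limits (rad/s): [2.79, 2.79, 3.14, 3.14, 3.14, 3.14].

## Interface

Orientations are given as a unit quaternion [x, y, z, w].
In Python, from rig import sensors, eyes, ticket, robot gives the robot as it stands.
- The arm moves only by the tool drive_tool, never from a script. Its argument "deltas" is a list that holds one entry, the list of rows, each a list of 6 numbers: the shift along the tool's x, y, z in mm, then the turn, a rotation vector about the tool's x, y, z in rad. A call has 1 to 8 rows; each row shifts and turns the commanded pose from where the row before left it, along the tool's axes as they then stand; what a row does not reach is not made up. A row lasts 1/12 s, in which the tool goes at most 41.7 mm and 7.16 degrees, less where a joint would pass 70% of its speed; a pose out of reach is approached as far as the arm can. A call is refused whole if a number of a shift passes 41.7 or a number of a turn 0.125, either way. A call with a gripper value outside its range is refused whole. "gripper" is the opening in per cent of the stroke, from 0 (shut) to 100 (fully open), set as the call begins (left out, the last holds). The fingers move at their own pace and stop on an object; "squeeze" is the grip in N (left out, the last holds). Time passes only in rows, so rows that do not move let the fingers close. It gives the time, the measured TCP pose, the force, the opening and the grip force at its end, in the units of the state.
- sensors.get_obs(): the state, without advancing time (a new reading comes with each control period).
- eyes.camera(name): name is "scene" or "top" or "wrist"; returns a dict with "img" (420x560x3 uint8, red, green, blue), "fov_y" (degrees; the focal length in pixels is half the picture's height over the tangent of half this angle, whatever the lens; pixels are square), "cx", "cy" (the principal point, pixels), "D" ([k1, k2, p1, p2, k3] as OpenCV has them; the pictures are not rectified), "xyz" and "attitude" of the camera in the world; the wrist camera has in their place "hand_eye" (4x4, takes a point from camera to tool coordinates, whose origin is the TCP and whose axes are the flange's). Camera axes: x right, y up, looking along -z (the intrinsics and any distortion apply to the point x, -y, -z); pixel columns grow to the right and rows downward; lengths in m; the calibration is good to about 2 mm. A picture is of the moment at which its call begins: read the wrist's pose just before it. There is no depth.
- ticket.hand_in(): hands the job in; it is judged then, once.
The state is a dict: "time": time; "q": joint angles; "joint_velocities": joint speeds; "joint_torque": joint torques, N m; "position": TCP position; "tool_rot": TCP orientation; "ft_force": force on the tool from outside, world axes, zero at the start; "moment": the same for the moment, N m; "grip_width": finger opening in m; "grip_force": force on a finger pad.
Only numpy, scipy, OpenCV 4.12 (cv2) and the standard library are available. Lean on these libraries where they do the work, as an engineer would, in place of code of your own. Each camera call takes 0.05 s, during which the arm holds its last target. There are 200 camera calls.

## Task

Set the hinged tin chute to a slope of 20 degrees: swing its upper end up by the tie bar, stack on the stand under its roller the two of the three setting blocks that together give 20 degrees (the roller is 200 mm from the hinge and the blocks are 28, 40 and 52 mm thick, so 68 mm), one flat on the other and centred under the roller, then let the chute down until the roller rests on the stack, and let go. Leave the third block, the sinkers and all the other things where they are.

Things in the scene. Friction and masses are not known exactly. Their poses are not given: they have to be found in the camera images.
- chute (a joint): Slope of the chute above level, in rad (0 = roller down on the stand, 0.72 = raised against its stop; about 0.04 to 0.2 at the start). Its hinge is pinched stiff, so the chute stays at any slope where it is left (sinking at most about 0.1 degree a second); raising it at the tie bar takes about 8 N, pushing it down about 3 N.
- hinge_axis (a point): Middle of the chute's hinge axis, 70 mm above the cart. Own x points level from the stack spot to the hinge and on to the crate, own y lies along the axis, z up.
- tie_bar (a point): Middle of the round steel tie bar, 13 mm thick, 116 mm long, parallel to the hinge axis, that joins the tops of the chute's side walls near its upper end and serves as its handle. In the chute it lies 245 mm from the hinge axis along the chute and 65 mm above the line from hinge axis to roller; the channel below it is free for 52 mm and 100 mm wide.
- chute_lip (a point): Middle of the chute's upper end edge. The chute is a U-shaped channel of folded tin, 106 mm wide, walls 52 mm high; it reaches 265 mm from the hinge axis to this edge and 45 mm beyond the hinge over the crate. Its underside runs 10 mm above the line from hinge axis to roller. Own x points along the chute towards the crate, z square to its floor.
- roller (a point): Centre of the steel roller, 20 mm in diameter and 90 mm long, fixed across under the chute, 200 mm from the hinge axis, so the stack under it is 200 mm x sin(slope) high.
- stack_spot (a point): Where the middle of the stack belongs: point on the flat top of the steel chute stand, straight under the roller's centre when the chute slopes 20 degrees, 188 mm level from the hinge axis. Own x points level towards the hinge (away from the robot), y along the hinge axis, z up.
- stand: Steel chute stand, fixed to the cart; origin on the cart under the stack spot, axes as there. Flat top 60 mm above the cart, reaching 65 mm from the origin towards the open end and 62 mm to each side, bare. The raised chute still bars the way straight down to it: bring a block in from the open end with the tool leaning back 30 to 45 degrees, fingers on the block's long sides.
- block28_center (a point): One of three plain aluminium setting blocks, all 70 mm long (its own x) and 48 mm wide (its own y), rounded edges; this one is 28 mm thick and lies flat on the cart with the thickness upright. The point is its centre, 14 mm above its underside. About 0.25 kg.
- block40_center (a point): One of three plain aluminium setting blocks, all 70 mm long (its own x) and 48 mm wide (its own y), rounded edges; this one is 40 mm thick and lies flat on the cart with the thickness upright. The point is its centre, 20 mm above its underside. About 0.36 kg.
- block52_center (a point): One of three plain aluminium setting blocks, all 70 mm long (its own x) and 48 mm wide (its own y), rounded edges; this one is 52 mm thick and lies flat on the cart with the thickness upright. The point is its centre, 26 mm above its underside. About 0.47 kg.
- sinker0_center (a point): Bystander: standing cone-shaped grey lead sinker, 44 mm across the foot, 61 mm high plus a small wire eye to 78 mm. The point is on its axis, 30 mm up.
- sinker1_center (a point): Bystander: standing cone-shaped grey lead sinker, 44 mm across the foot, 61 mm high plus a small wire eye to 78 mm. The point is on its axis, 30 mm up.
- sinker2_center (a point): Bystander: standing cone-shaped grey lead sinker, 44 mm across the foot, 61 mm high plus a small wire eye to 78 mm. The point is on its axis, 30 mm up.
- sinker3_center (a point): Bystander: standing cone-shaped grey lead sinker, 44 mm across the foot, 61 mm high plus a small wire eye to 78 mm. The point is on its axis, 30 mm up.
- sinker4_center (a point): Bystander: standing cone-shaped grey lead sinker, 44 mm across the foot, 61 mm high plus a small wire eye to 78 mm. The point is on its axis, 30 mm up.
- crucible_center (a point): Bystander: orange ceramic crucible, 96 mm across the rim, 95 mm high; the point is half-way up on its axis.
- dipper_center (a point): Bystander: brass dipper lying along its own x, 240 mm long, 34 mm high at its bowl (68 mm across, at +x); the point is at its middle, 20 mm up.
- mould_center (a point): Bystander: black cast iron mould block, 140 x 70 x 56 mm, with two wooden handles reaching 190 mm from its middle along its own -x; the point is its centre, 28 mm up.
Not all that is in view belongs to the job. Leave any pink look-alike of the part that bears block28_center alone.

How it is judged:
At the end, for the whole second after the job is handed in: The 28 mm and the 40 mm block lie flat (within 4.5 degrees) one on the other on the stand top, in either order, each centre within 25 mm of the stack spot along and across the chute; the roller rests on the upper one, the chute slopes 20 degrees (within 0.8), and nothing moves (value of joint chute between 0.335 and 0.363 rad and velocity of joint chute between -0.03 and 0.03 rad/s and (contact force between chute and block28 above 0.3 N or contact force between chute and block40 above 0.3 N) and x of block28_center in the frame of stack_spot between -0.025 and 0.025 m and y of block28_center in the frame of stack_spot between -0.025 and 0.025 m and angle between each of block28_center, block40_center's own z axis and vertical below 0.08 rad and linear speed of each of block28, block40 below 0.02 m/s and x of block40_center in the frame of stack_spot between -0.025 and 0.025 m and y of block40_center in the frame of stack_spot between -0.025 and 0.025 m and ((z of block28_center in the frame of stack_spot between 0.01 and 0.018 m and z of block40_center in the frame of stack_spot between 0.044 and 0.052 m) or (z of block40_center in the frame of stack_spot between 0.016 and 0.024 m and z of block28_center in the frame of stack_spot between 0.05 and 0.058 m))); the robot touches nothing.
It fails at once if a sinker was moved more than 30 mm or knocked over (distance of any of sinker0_center, sinker1_center, sinker2_center, sinker3_center, sinker4_center from where it was at the start of the episode above 0.03 m).
It fails at once if the crucible, dipper or mould was moved more than 30 mm or knocked over (distance of any of crucible_center, dipper_center, mould_center from where it was at the start of the episode above 0.03 m).
It fails at once if the spare 52 mm block was moved more than 30 mm or knocked over (distance of block52_center from where it was at the start of the episode above 0.03 m).
It also fails if it takes over 72 s, if anything falls off the work surface, if the arm or the gripper's body presses on something with over 40 N, if the wrist force passes 120 N, or if a joint passes its speed limit or range.

## Working session

There is one attempt and no reset: what is moved stays moved. The work goes in short steps, Python scripts to look and compute and a tool call to move; the robot and the scene stay as the last step left them, time stands still between calls to the robot, and variables do not carry over. Pictures are saved under pics/ and viewed, at most 10 in all, crops included, and the job is handed in when it is done.

Besides the shell and the picture viewer there is one more tool, called after "Call:" as name(argument=value, ...) on one line, values as JSON. drive_tool: Moves the arm, as the interface text tells. Its arguments: {"type":"object","properties":{"deltas":{"type":"array"},"gripper":{"type":"number"},"squeeze":{"type":"number"}},"required":["deltas"]}

```bash
ls; mkdir -p pics; python3 - <<'E'
from rig import sensors, eyes, ticket, robot
import cv2, numpy as np
o=sensors.get_obs(); print(o)
print(robot.tip_reach)
for n in ("scene","top"):
    c=eyes.camera(n); cv2.imwrite(f"pics/{n}0.png",c["img"][:,:,::-1]); np.save(f"pics/{n}0.npy",c,allow_pickle=True)
    print({k:v for k,v in c.items() if k!="img"})
E
```

```text
pics
{'time': 0.0, 'q': array([-1.35949985e+00,  5.28454886e-01,  1.43390881e+00, -1.37006919e-05,
        1.18139677e+00, -1.78497339e-01]), 'joint_velocities': array([ 0.0012694 ,  0.00050914, -0.00010175, -0.00140271,  0.00045353,
       -0.00178687]), 'joint_torque': array([-1.66372942e-03, -4.40041888e+01, -1.76591885e+01,  6.32674573e-02,
        5.83116850e-02, -1.76825538e-04]), 'position': array([ 0.23737679, -0.57742048,  0.24357645]), 'tool_rot': array([ 9.81066559e-01,  1.93667840e-01, -2.41086676e-05, -1.08365869e-03]), 'ft_force': array([ 0.88892636, -0.1580827 , -1.09102895]), 'moment': array([0.04190459, 0.01269495, 0.00512011]), 'grip_force': 0.0, 'grip_width': 0.08691695289200299}
0.022
{'fov_y': 46.63490625585671, 'cx': 273.06588387100413, 'cy': 197.87012033816683, 'D': array([0.06021263, 0.        , 0.        , 0.        , 0.        ]), 'xyz': array([1.16415356, 0.81543656, 0.88510955]), 'attitude': array([0.13637184, 0.42581128, 0.84619647, 0.28989482])}
{'fov_y': 50.12989293936659, 'cx': 282.27176333811894, 'cy': 207.34896940892034, 'D': array([0.00725059, 0.        , 0.        , 0.        , 0.        ]), 'xyz': array([ 0.39240952, -0.02599518,  1.20892837]), 'attitude': array([-0.05937528,  0.04429425,  0.71218353, -0.69807393])}
```

View pics/scene0.png

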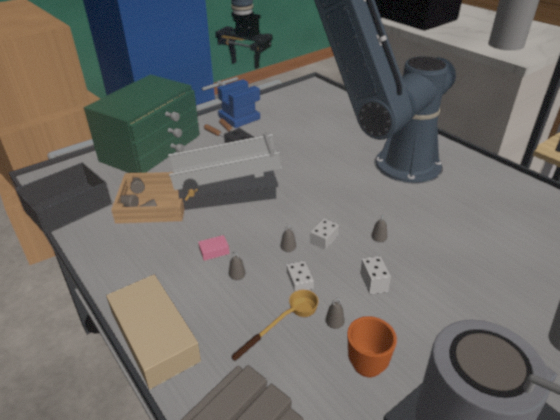

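View pics/top0.png

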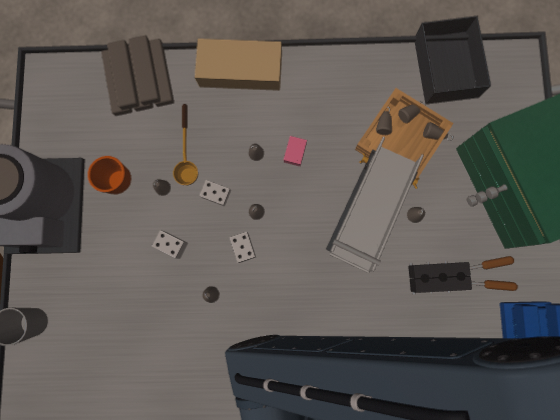

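The scene view shows three white dotted blocks near (325,233), (300,276) and (375,274), the pink look-alike at (214,248), and the chute with its tie bar near (275,147). In the top view the blocks are at (215,192), (169,244) and (242,247), the pink one is at (295,151), and the chute runs from about (395,150) down to (355,257).

```bash
cat > h.py <<'E'
import numpy as np, cv2
from scipy.spatial.transform import Rotation as R
def K(c):
    f=c["img"].shape[0]/2/np.tan(np.radians(c["fov_y"])/2)
    return np.array([[f,0,c["cx"]],[0,f,c["cy"]],[0,0,1]])
def pose(c,obs=None):
    if "hand_eye" in c:
        T=np.eye(4);T[:3,:3]=R.from_quat(obs["tool_rot"]).as_matrix();T[:3,3]=obs["position"]
        T=T@np.array(c["hand_eye"]);return T[:3,:3],T[:3,3]
    return R.from_quat(c["attitude"]).as_matrix(),np.array(c["xyz"])
def rays(c,px,obs=None):
    u=cv2.undistortPoints(np.array(px,float).reshape(-1,1,2),K(c),np.array(c["D"])).reshape(-1,2)
    Rm,t=pose(c,obs); d=np.c_[u[:,0],-u[:,1],-np.ones(len(u))]@Rm.T
    return t,d/np.linalg.norm(d,axis=1)[:,None]
def onplane(c,px,z,obs=None):
    t,d=rays(c,px,obs); return t+d*((z-t[2])/d[:,2])[:,None]
def tri(c1,p1,c2,p2,o1=None,o2=None):
    t1,d1=rays(c1,p1,o1);t2,d2=rays(c2,p2,o2);out=[]
    for a,b in zip(d1,d2):
        s=np.linalg.lstsq(np.c_[a,-b],t2-t1,rcond=None)[0]
        A=t1+a*s[0];B=t2+b*s[1];out.append([*(A+B)/2,np.linalg.norm(A-B)])
    return np.array(out)
def proj(c,P,obs=None):
    Rm,t=pose(c,obs);q=(np.atleast_2d(P)-t)@Rm;q=q*[1,-1,-1]
    return cv2.projectPoints(q,np.zeros(3),np.zeros(3),K(c),np.array(c["D"]))[0].reshape(-1,2)
def load(n): return np.load(f"pics/{n}.npy",allow_pickle=True).item()
E
python3 - <<'E'
from h import *
s=load("scene0");t=load("top0")
a=cv2.resize(s["img"][205:305,265:400],(540,400),interpolation=cv2.INTER_CUBIC)
b=cv2.resize(s["img"][125:225,160:295],(540,400),interpolation=cv2.INTER_CUBIC)[:, :]
c=cv2.resize(t["img"][120:300,140:440],None,fx=2.6,fy=2.6,interpolation=cv2.INTER_CUBIC)
cv2.imwrite("pics/c1.png",np.hstack([cv2.resize(a,(400,296)),cv2.resize(b,(400,296))])[:,:,::-1])
cv2.imwrite("pics/c2.png",c[:,:,::-1])
# rough
print(onplane(t,[[215,192],[169,244],[242,247],[295,151]],0.03))
print(onplane(t,[[355,257],[395,150]],0.12))
E
```

```text
[[ 0.61237086  0.17694158  0.03      ]
 [ 0.47574199  0.29809805  0.03      ]
 [ 0.46401241  0.10528354  0.03      ]
 [ 0.72010761 -0.03961167  0.03      ]]
[[ 0.42922545 -0.17676331  0.12      ]
 [ 0.6914609  -0.28675356  0.12      ]]
```

View pics/c1.png

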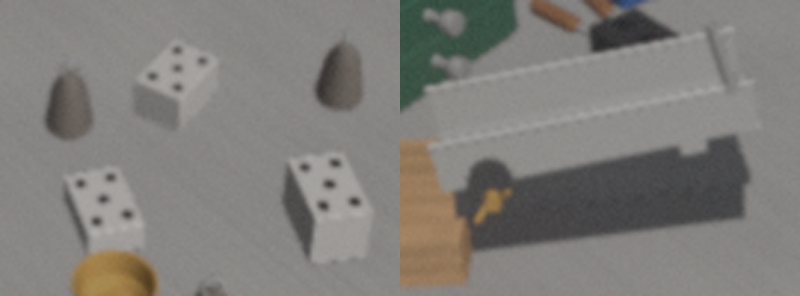

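View pics/c2.png

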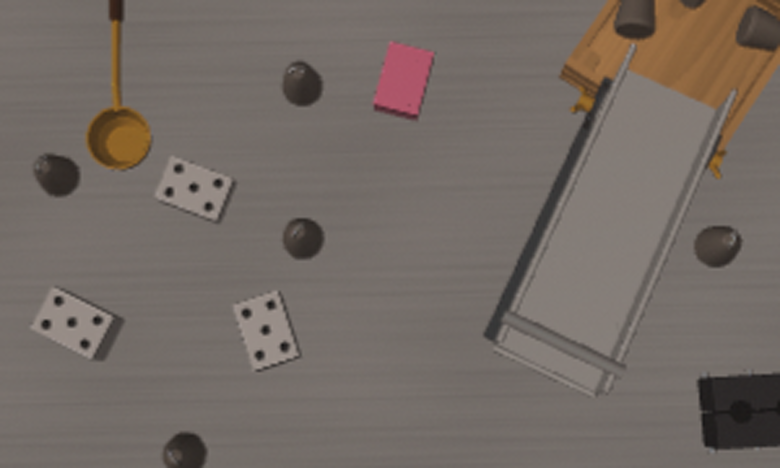

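```bash
python3 - <<'E'
from h import *
s=load("scene0");t=load("top0")
def dots(c,win):
    x0,y0,x1,y1=win
    g=cv2.cvtColor(c["img"],cv2.COLOR_RGB2GRAY)[y0:y1,x0:x1]
    g=cv2.resize(g,None,fx=8,fy=8,interpolation=cv2.INTER_CUBIC)
    hi=g.max(); m=((g>0.72*np.percentile(g,97))).astype(np.uint8)
    p=cv2.SimpleBlobDetector_Params();p.filterByColor=True;p.blobColor=0;p.minArea=60;p.maxArea=1200;p.filterByConvexity=False;p.filterByInertia=False;p.minThreshold=20;p.maxThreshold=220;p.thresholdStep=5;p.minDistBetweenBlobs=12
    k=cv2.SimpleBlobDetector_create(p).detect(g)
    return np.array([((q.pt[0]+.5)/8-.5+x0,(q.pt[1]+.5)/8-.5+y0) for q in k])
tw={'A':(200,176,230,208),'B':(152,229,186,259),'C':(228,230,256,264)}
for n,w in tw.items():
    d=dots(t,w)
    m=d.mean(0)
    for z in(.03,.05):
        q=proj(s,onplane(t,[m],z))[0]; print(n,len(d),z,m.round(1),q.round(1))
    print(d.round(1).tolist())
for n,w in {'A':(284,260,316,292),'C':(308,218,342,250),'B':(360,255,392,293)}.items():
    d=dots(s,w); print('scene',n,len(d),d.round(1).tolist())
T=[[335.4,242.3],[379.2,263.1],[383.1,137.3],[422.7,155.4]]
S=[[272.4,154.7],[265.3,135.1],[169.4,174.6],[168.4,155.4]]
print(tri(t,T,s,S).round(4))
E
```

```text
A 15 0.03 [216.  194.8] [301.4 268.9]
A 15 0.05 [216.  194.8] [301.8 261.5]
[[219.7, 199.0], [204.6, 193.3], [214.0, 191.7], [223.4, 189.9], [208.1, 184.4], [224.6, 202.2], [226.6, 197.1], [228.3, 192.8], [219.8, 204.1], [214.6, 202.1], [211.9, 201.2], [203.7, 198.1], [206.5, 199.1], [221.5, 184.7], [213.4, 181.7]]
B 5 0.03 [167.1 243.5] [377.2 275.7]
B 5 0.05 [167.1 243.5] [376.7 268.2]
[[172.1, 251.8], [167.1, 243.5], [157.3, 244.2], [177.0, 242.7], [162.0, 235.2]]
C 18 0.03 [246.9 249.9] [324.1 227.3]
C 18 0.05 [246.9 249.9] [324.3 221.1]
[[248.9, 252.9], [241.6, 246.4], [243.7, 236.8], [239.4, 256.1], [234.3, 240.0], [241.9, 261.1], [244.9, 260.2], [247.9, 259.1], [239.2, 262.1], [253.7, 257.1], [253.2, 250.1], [252.0, 246.6], [251.1, 244.0], [250.1, 241.0], [249.2, 238.0], [248.1, 234.7], [250.8, 258.1], [254.2, 253.5]]
scene A 6 [[297.1, 279.3], [307.5, 277.0], [299.4, 271.8], [290.3, 278.4], [291.8, 266.6], [301.9, 264.5]]
scene C 5 [[324.5, 234.1], [316.0, 230.3], [332.8, 225.1], [324.4, 221.5], [324.4, 227.6]]
scene B 5 [[373.6, 274.0], [384.2, 272.6], [375.7, 266.8], [377.7, 259.7], [367.4, 261.1]]
[[ 4.625e-01 -1.271e-01  1.561e-01  1.400e-03]
 [ 4.128e-01 -2.266e-01  1.574e-01  3.000e-04]
 [ 7.219e-01 -2.570e-01  1.293e-01  1.000e-04]
 [ 6.747e-01 -3.524e-01  1.267e-01  1.100e-03]]
```

```bash
cat >> h.py <<'E'
H=np.array([.652,-.2825,.07]); YAW=np.radians(-26.4); U=np.array([np.cos(YAW),np.sin(YAW),0]); SP=H-.188*U-[0,0,.01]
def bar(th): return H-U*(.245*np.cos(th)-.065*np.sin(th))+np.array([0,0,.245*np.sin(th)+.065*np.cos(th)])
def att(zdir,ydir):
    z=np.array(zdir,float);z/=np.linalg.norm(z);y=np.array(ydir,float);y-=z*(y@z);y/=np.linalg.norm(y)
    return R.from_matrix(np.c_[np.cross(y,z),y,z])
def rows(p0,r0,p1,r1,n):
    "n rows from pose 0 to pose 1, printed in calls of 8"
    w=(r0.inv()*r1).as_rotvec()/n; d=(np.array(p1)-p0)/n; r=r0; out=[]
    for i in range(n):
        s=r.inv().apply(d)*1000
        out.append([*s.round(1),*w.round(4)]); r=r*R.from_rotvec(w)
    for i in range(0,n,8): print("["+",".join("["+",".join(f"{v:g}" for v in q)+"]" for q in out[i:i+8])+"]")
E
python3 - <<'E'
from h import *
s=load("scene0");t=load("top0")
print(tri(t,[[214,191.7],[167.1,243.5],[241.6,246.4]],s,[[299.4,271.8],[375.7,266.8],[324.4,227.6]]).round(4))
for n,q,z in(('A',[[204.6,193.3],[219.7,199.0],[208.1,184.4],[223.4,189.9]],.03),('C',[[234.3,240],[239.4,256.1],[243.7,236.8],[248.9,252.9]],.04)):
    P=onplane(t,q,z); d=(P[1]-P[0]+P[3]-P[2])/2; print(n,np.degrees(np.arctan2(d[1],d[0])),np.linalg.norm(d))
print(SP,bar(.09))
E
```

```text
[[0.614  0.1791 0.0296 0.0019]
 [0.4762 0.2958 0.0534 0.0022]
 [0.4655 0.1044 0.0419 0.0018]]
A -111.55957876676865 0.04396253794563279
C -162.55733931378109 0.044133730839575926
[ 0.48360619 -0.19890859  0.06      ] [ 0.43867163 -0.17660288  0.15675717]
```

Choice: the 28 mm block is the white one at top (214,192) / scene (299,272), whose top stands 29.6 mm high. The 40 mm is at (242,246) with its top at 42 mm, and the 52 mm is at (167,243) with its top at 53 mm. The pink one at (295,151) is left alone. The close crop confirms the 28 mm block is white, thin and clear of the others.

```bash
python3 - <<'E'
from h import *
from rig import sensors
o=sensors.get_obs()
r1=att([0,0,-1],U)
rows(o["position"],R.from_quat(o["tool_rot"]),bar(.09)*[1,1,0]+[0,0,.25],r1,16)
E
```

```text
[[21.2,-18.4,-0.4,-0.0001,-0.0001,-0.045],[22,-17.4,-0.4,-0.0001,-0.0001,-0.045],[22.7,-16.4,-0.4,-0.0001,-0.0001,-0.045],[23.4,-15.4,-0.4,-0.0001,-0.0001,-0.045],[24.1,-14.3,-0.4,-0.0001,-0.0001,-0.045],[24.7,-13.2,-0.4,-0.0001,-0.0001,-0.045],[25.3,-12.1,-0.4,-0.0001,-0.0001,-0.045],[25.8,-10.9,-0.4,-0.0001,-0.0001,-0.045]]
[[26.3,-9.8,-0.4,-0.0001,-0.0001,-0.045],[26.7,-8.6,-0.4,-0.0001,-0.0001,-0.045],[27.1,-7.4,-0.4,-0.0001,-0.0001,-0.045],[27.4,-6.1,-0.4,-0.0001,-0.0001,-0.045],[27.6,-4.9,-0.4,-0.0001,-0.0001,-0.045],[27.8,-3.6,-0.4,-0.0001,-0.0001,-0.045],[27.9,-2.4,-0.4,-0.0001,-0.0001,-0.045],[28,-1.1,-0.4,-0.0001,-0.0001,-0.045]]
```

Call:
drive_tool(deltas=[[[21.2, -18.4, -0.4, 0, 0, -0.045], [22, -17.4, -0.4, 0, 0, -0.045], [22.7, -16.4, -0.4, 0, 0, -0.045], [23.4, -15.4, -0.4, 0, 0, -0.045], [24.1, -14.3, -0.4, 0, 0, -0.045], [24.7, -13.2, -0.4, 0, 0, -0.045], [25.3, -12.1, -0.4, 0, 0, -0.045], [25.8, -10.9, -0.4, 0, 0, -0.045]]], gripper=100)

```text
time: 0.77
position: [0.3384, -0.3762, 0.2474]
tool_rot: [0.93, 0.367, -0.0, -0.0]
ft_force: [-0.1, 0.4, 1.1]
grip_width: 0.0871
grip_force: 0.0
```

Call:
drive_tool(deltas=[[[26.3, -9.8, -0.4, 0, 0, -0.045], [26.7, -8.6, -0.4, 0, 0, -0.045], [27.1, -7.4, -0.4, 0, 0, -0.045], [27.4, -6.1, -0.4, 0, 0, -0.045], [27.6, -4.9, -0.4, 0, 0, -0.045], [27.8, -3.6, -0.4, 0, 0, -0.045], [27.9, -2.4, -0.4, 0, 0, -0.045], [28, -1.1, -0.4, 0, 0, -0.045]]])

```text
time: 1.43
position: [0.4391, -0.1758, 0.2508]
tool_rot: [0.849, 0.528, -0.0, -0.0]
ft_force: [-0.2, -0.4, 0.1]
grip_width: 0.0872
grip_force: 0.0
```

```bash
python3 - <<'E'
from h import *
from rig import sensors,eyes
o=sensors.get_obs();print(o["position"],o["time"],o["q"].round(3),R.from_quat(o["tool_rot"]).as_matrix().round(3).tolist())
c=eyes.camera("wrist");np.save("pics/w1.npy",{**c,"obs":o})
im=c["img"].copy()
for e in(-.058,0,.058):
    for z in (0,):
        p=proj(c,bar(.09)+e*np.array([-U[1],U[0],0]),o)[0]; print(p); cv2.circle(im,tuple(int(v) for v in p),3,(255,0,0),1)
p=proj(c,SP,o)[0];print(p,c["hand_eye"])
cv2.imwrite("pics/w1.png",im[:,:,::-1])
E
```

```text
[ 0.43909977 -0.17579263  0.25076516] 1.4333 [-0.618  0.315  1.795  0.     1.032 -0.159] [[0.443, 0.897, -0.0], [0.897, -0.443, 0.0], [0.0, -0.001, -1.0]]
[281.36843479 293.10619283]
[281.45499959 224.27228489]
[281.55362484 145.87553124]
[329.95342117 195.59524207] [[-5.83284532e-04  9.61231397e-01  2.75742383e-01  7.50786021e-02]
 [ 9.99999699e-01  4.19523176e-04  6.52875725e-04  2.37848483e-04]
 [ 5.11884324e-04  2.75742681e-01 -9.61231352e-01 -1.40741154e-01]
 [ 0.00000000e+00  0.00000000e+00  0.00000000e+00  1.00000000e+00]]
```

View pics/w1.png

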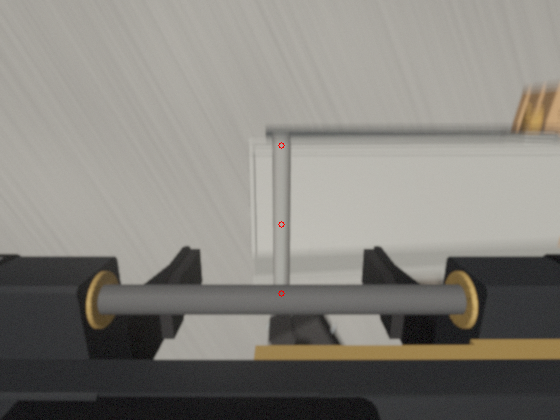

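The wrist picture shows the bar upright at column 281, under the predicted points. The round bar end is near row 130 against a predicted 145, so I check the across-chute position numerically.

```bash
python3 - <<'E'
from h import *
c=load("w1");o=c["obs"]
g=cv2.cvtColor(c["img"],cv2.COLOR_RGB2GRAY)
print(g[110:170:2,279:284].mean(1).round().tolist()); print(g[110:300:3,340:344].mean(1).round().tolist()); print(g[200,240:300].tolist())
V=np.array([-U[1],U[0],0])
for px,z in(([281,131],.157),([281,145],.157),([400,130],.145),([400,275],.145)):
    P=onplane(c,[px],z,o)[0]; print(px,((P-H)@V).round(4),((P-H)@U).round(4))
E
```

```text
[164.0, 164.0, 164.0, 164.0, 165.0, 165.0, 164.0, 155.0, 147.0, 134.0, 124.0, 120.0, 124.0, 135.0, 141.0, 150.0, 156.0, 163.0, 164.0, 164.0, 164.0, 165.0, 165.0, 165.0, 165.0, 165.0, 165.0, 164.0, 165.0, 164.0]
[170.0, 170.0, 169.0, 168.0, 164.0, 150.0, 135.0, 114.0, 106.0, 136.0, 152.0, 158.0, 174.0, 180.0, 178.0, 177.0, 185.0, 185.0, 184.0, 186.0, 185.0, 185.0, 184.0, 186.0, 185.0, 185.0, 185.0, 185.0, 185.0, 186.0, 186.0, 186.0, 186.0, 186.0, 186.0, 187.0, 187.0, 187.0, 187.0, 188.0, 188.0, 188.0, 188.0, 187.0, 188.0, 186.0, 181.0, 173.0, 164.0, 159.0, 158.0, 158.0, 158.0, 161.0, 170.0, 172.0, 174.0, 175.0, 138.0, 92.0, 102.0, 108.0, 112.0, 112.0]
[168, 170, 169, 167, 168, 168, 166, 167, 166, 167, 174, 184, 184, 180, 168, 162, 175, 186, 187, 186, 186, 186, 188, 188, 189, 187, 187, 187, 186, 188, 187, 181, 168, 150, 148, 154, 163, 165, 167, 168, 168, 167, 163, 162, 157, 154, 143, 135, 125, 127, 153, 178, 186, 187, 186, 188, 188, 188, 186, 187]
[281, 131] 0.0682 -0.2386
[281, 145] 0.0586 -0.2386
[400, 130] 0.0687 -0.1517
[400, 275] -0.0478 -0.1399
```

Call:
drive_tool(deltas=[[[0, 0, 20, 0, 0, 0], [0, 0, 20, 0, 0, 0], [0, 0, 20, 0, 0, 0], [0, 0, 20, 0, 0, 0], [0, 0, 12, 0, 0, 0]]])

```text
time: 1.9
position: [0.4379, -0.1766, 0.1571]
tool_rot: [0.85, 0.527, -0.001, -0.001]
ft_force: [-0.4, 0.1, 0.4]
grip_width: 0.0873
grip_force: 0.0
```

Call:
drive_tool(deltas=[[[0, 0, 0, 0, 0, 0], [0, 0, 0, 0, 0, 0], [0, 0, 0, 0, 0, 0], [0, 0, 0, 0, 0, 0], [0, 0, 0, 0, 0, 0], [0, 0, 0, 0, 0, 0]]], gripper=0, squeeze=25)

```text
time: 2.4
position: [0.4393, -0.1775, 0.1597]
tool_rot: [0.85, 0.527, 0.0, 0.001]
ft_force: [-0.6, -0.1, 0.1]
grip_width: 0.055
grip_force: 0.0
```

```bash
python3 - <<'E'
from h import *
from rig import sensors
o=sensors.get_obs();print(o["position"],o["ft_force"],o["grip_width"],o["grip_force"],o["time"])
r=R.from_quat(o["tool_rot"]);th=np.linspace(.09,.68,13)
P=np.array([bar(a) for a in th])
print(r.inv().apply(np.diff(P,axis=0)*1000).round(1).tolist())
E
```

```text
[ 0.43928358 -0.17751258  0.15971731] [-0.64443065 -0.13931436  0.1007786 ] 0.05499178557455283 0.0 2.4
[[-0.0, 4.6, -11.6], [-0.0, 5.1, -11.4], [-0.0, 5.7, -11.1], [-0.0, 6.2, -10.8], [-0.0, 6.7, -10.5], [-0.0, 7.3, -10.1], [-0.0, 7.7, -9.8], [-0.0, 8.2, -9.4], [-0.0, 8.7, -9.0], [-0.0, 9.1, -8.5], [0.0, 9.5, -8.1], [0.0, 9.9, -7.6]]
```

Call:
drive_tool(deltas=[[[0, 0, 0, 0, 0, 0], [0, 0, 0, 0, 0, 0], [0, 0, 0, 0, 0, 0], [0, 0, 0, 0, 0, 0], [0, 0, 0, 0, 0, 0], [0, 0, 0, 0, 0, 0], [0, 0, 0, 0, 0, 0], [0, 0, 0, 0, 0, 0]]])

```text
time: 3.07
position: [0.4382, -0.1768, 0.1588]
tool_rot: [0.85, 0.527, -0.0, -0.001]
ft_force: [-1.8, 0.7, 0.6]
grip_width: 0.012
grip_force: 24.7
```

Call:
drive_tool(deltas=[[[0, 2.2, -5.9, 0, 0, 0], [0, 2.4, -5.7, 0, 0, 0], [0, 2.5, -5.7, 0, 0, 0], [0, 2.6, -5.7, 0, 0, 0]]])

```text
time: 3.4
position: [0.4469, -0.1812, 0.1817]
tool_rot: [0.85, 0.527, -0.001, -0.001]
ft_force: [-1.5, -1.2, -9.9]
grip_width: 0.0118
grip_force: 25.5
```

Call:
drive_tool(deltas=[[[0, 5.7, -11.1, 0, 0, 0], [0, 6.2, -10.8, 0, 0, 0], [0, 6.7, -10.5, 0, 0, 0], [0, 7.3, -10.1, 0, 0, 0], [0, 7.7, -9.8, 0, 0, 0]]])

```text
time: 3.82
position: [0.4776, -0.1967, 0.2344]
tool_rot: [0.85, 0.527, -0.0, -0.0]
ft_force: [3.2, -3.5, -14.8]
grip_width: 0.0117
grip_force: 25.6
```

Call:
drive_tool(deltas=[[[0, 8.2, -9.4, 0, 0, 0], [0, 8.7, -9.0, 0, 0, 0], [0, 9.1, -8.5, 0, 0, 0], [0, 9.5, -8.1, 0, 0, 0], [0, 9.9, -7.6, 0, 0, 0], [0, 0, 0, 0, 0, 0]]])

```text
time: 4.32
position: [0.5188, -0.2174, 0.2779]
tool_rot: [0.85, 0.527, -0.0, 0.0]
ft_force: [-3.1, -0.8, 0.3]
grip_width: 0.0121
grip_force: 25.0
```

```bash
python3 - <<'E'
from h import *
from rig import sensors,eyes
o=sensors.get_obs();print(o["position"],o["ft_force"],o["grip_width"],o["q"].round(3))
p=o["position"]-[0,0,.003]-H; h=-p@U; print("slope",np.arctan2(p[2],h)-np.arctan2(.065,.245),np.hypot(p[2],h))
E
```

```text
[ 0.5187518  -0.21735987  0.2778839 ] [-3.13006828 -0.7945752   0.30821023] 0.012128336086413033 [-5.950e-01  4.050e-01  1.552e+00 -1.000e-03  1.184e+00 -1.340e-01]
slope 0.6848774234971333 0.25293264543429667
```

Call:
drive_tool(deltas=[[[0, 0, 0, 0, 0, 0], [0, 0, 0, 0, 0, 0], [0, 0, 0, 0, 0, 0], [0, 0, 0, 0, 0, 0], [0, 0, 0, 0, 0, 0]]], gripper=45)

```text
time: 4.73
position: [0.5186, -0.2166, 0.2774]
tool_rot: [0.85, 0.527, 0.001, 0.001]
ft_force: [-0.1, -0.8, 0.8]
grip_width: 0.0353
grip_force: 0.0
```

Call:
drive_tool(deltas=[[[0, 0, -10, 0, 0, 0], [0, 0, -20, 0, 0, 0], [0, 0, -25, 0, 0, 0], [0, 0, -25, 0, 0, 0], [0, 0, -20, 0, 0, 0]]])

```text
time: 5.15
position: [0.5188, -0.2168, 0.3797]
tool_rot: [0.85, 0.527, 0.001, 0.001]
ft_force: [0.6, -0.5, 0.8]
grip_width: 0.0392
grip_force: 0.0
```

```bash
cat >> h.py <<'E'
PHI=np.radians(40)
def lean(yaw):
    f=np.array([np.cos(yaw),np.sin(yaw),0]); l=np.array([-f[1],f[0],0])
    return att(np.sin(PHI)*f-np.array([0,0,np.cos(PHI)]),-l)
def tcp(G,r): return np.array(G)-.003*r.as_matrix()[:,2]
E
python3 - <<'E'
from h import *
from rig import sensors,eyes
o=sensors.get_obs();print(o["position"],o["ft_force"],o["grip_width"])
r=lean(np.radians(17.4)); rows(o["position"],R.from_quat(o["tool_rot"]),tcp([.4655,.1044,.14],r),r,16)
t=load("top0")
V=np.array([-U[1],U[0],0])
for p in([257,211],[162,187],[255,152],[211,294]): print(onplane(t,[p],.04)[0].round(3))
E
```

```text
[ 0.51878601 -0.2168298   0.379687  ] [ 0.61137781 -0.45267929  0.79878664] 0.03920787561855541
[[16.4,-12,14.8,-0.0174,0.0411,0.0483],[15.2,-13.1,15.2,-0.0174,0.0411,0.0483],[13.9,-14,15.6,-0.0174,0.0411,0.0483],[12.6,-15,15.9,-0.0174,0.0411,0.0483],[11.2,-15.8,16.1,-0.0174,0.0411,0.0483],[9.7,-16.6,16.3,-0.0174,0.0411,0.0483],[8.2,-17.3,16.3,-0.0174,0.0411,0.0483],[6.7,-18,16.3,-0.0174,0.0411,0.0483]]
[[5.1,-18.5,16.3,-0.0174,0.0411,0.0483],[3.6,-19,16.1,-0.0174,0.0411,0.0483],[2,-19.4,15.9,-0.0174,0.0411,0.0483],[0.4,-19.8,15.6,-0.0174,0.0411,0.0483],[-1.2,-20,15.2,-0.0174,0.0411,0.0483],[-2.8,-20.2,14.8,-0.0174,0.0411,0.0483],[-4.4,-20.2,14.3,-0.0174,0.0411,0.0483],[-5.9,-20.2,13.7,-0.0174,0.0411,0.0483]]
[0.557 0.064 0.04 ]
[0.627 0.317 0.04 ]
[0.717 0.068 0.04 ]
[0.345 0.185 0.04 ]
```

Call:
drive_tool(deltas=[[[16.4, -12, 1, -0.0174, 0.0411, 0.0483], [15.2, -13.1, 1, -0.0174, 0.0411, 0.0483], [13.9, -14, 2, -0.0174, 0.0411, 0.0483], [12.6, -15, 4, -0.0174, 0.0411, 0.0483], [11.2, -15.8, 16.1, -0.0174, 0.0411, 0.0483], [9.7, -16.6, 16.3, -0.0174, 0.0411, 0.0483], [8.2, -17.3, 16.3, -0.0174, 0.0411, 0.0483], [6.7, -18, 16.3, -0.0174, 0.0411, 0.0483]]], gripper=100)

```text
time: 5.82
position: [0.4879, -0.0576, 0.3125]
tool_rot: [0.921, 0.345, 0.176, -0.026]
ft_force: [0.8, 0.4, -0.4]
grip_width: 0.0829
grip_force: 0.0
```

```bash
python3 - <<'E'
from h import *
from rig import sensors,eyes
o=sensors.get_obs();print(o["position"],o["q"].round(2))
r=lean(np.radians(17.4)); rows(o["position"],R.from_quat(o["tool_rot"]),tcp([.4655,.1044,.13],r),r,8)
E
```

```text
[ 0.48788054 -0.05760111  0.3125066 ] [-0.53  0.17  1.86  0.38  0.96  0.13]
[[2.8,-18.9,23.6,-0.0173,0.041,0.048],[0.9,-19.4,23.3,-0.0173,0.041,0.048],[-1,-19.8,23,-0.0173,0.041,0.048],[-2.9,-20.1,22.6,-0.0173,0.041,0.048],[-4.8,-20.3,22.1,-0.0173,0.041,0.048],[-6.6,-20.4,21.5,-0.0173,0.041,0.048],[-8.5,-20.5,20.8,-0.0173,0.041,0.048],[-10.3,-20.4,20.1,-0.0173,0.041,0.048]]
```

Call:
drive_tool(deltas=[[[2.8, -18.9, 23.6, -0.0173, 0.041, 0.048], [0.9, -19.4, 23.3, -0.0173, 0.041, 0.048], [-1, -19.8, 23, -0.0173, 0.041, 0.048], [-2.9, -20.1, 22.6, -0.0173, 0.041, 0.048], [-4.8, -20.3, 22.1, -0.0173, 0.041, 0.048], [-6.6, -20.4, 21.5, -0.0173, 0.041, 0.048], [-8.5, -20.5, 20.8, -0.0173, 0.041, 0.048], [-10.3, -20.4, 20.1, -0.0173, 0.041, 0.048]]])

```text
time: 6.48
position: [0.4749, 0.0663, 0.1869]
tool_rot: [0.927, 0.209, 0.306, -0.061]
ft_force: [1.0, 0.0, 0.3]
grip_width: 0.0868
grip_force: 0.0
```

Call:
drive_tool(deltas=[[[0, 0, 0, 0, 0, 0], [0, 0, 0, 0, 0, 0]]])

```text
time: 6.65
position: [0.4742, 0.0662, 0.1866]
tool_rot: [0.927, 0.21, 0.304, -0.062]
ft_force: [-0.2, 0.1, -0.1]
grip_width: 0.0872
grip_force: 0.0
```

```bash
python3 - <<'E'
from h import *
from rig import sensors,eyes
o=sensors.get_obs();print(o["position"],o["q"].round(2))
c=eyes.camera("wrist");np.save("pics/w2.npy",{**c,"obs":o})
print(proj(c,[.4655,.1044,.04],o))
cv2.imwrite("pics/w2.png",c["img"][:,:,::-1])
E
```

```text
[0.47424863 0.06621399 0.18656608] [-0.36  0.4   2.28  1.59  0.43 -0.73]
[[236.65559634 297.62269268]]
```

View pics/w2.png

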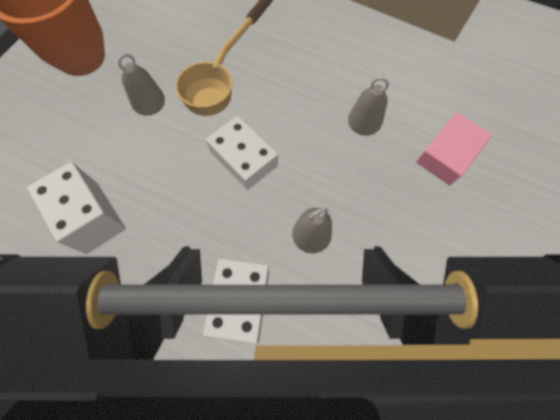

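The wrist view shows C (40 mm) at (237,298) between the fingers, A (28 mm) at (242,147), B (52 mm) at (66,200), and the sinkers at (313,230), (370,108) and (140,85).

```bash
python3 - <<'E'
from h import *
from rig import sensors
c=load("w2");ow=c["obs"]
P=onplane(c,[[227,272],[255,276],[217,323],[247,326]],.04,ow);d=P[:2].sum(0)-P[2:].sum(0);print(P.mean(0),np.degrees(np.arctan2(d[1],d[0])))
P=onplane(c,[[238,127],[220,140],[264,152],[246,166],[242,146]],.028,ow);d=P[1]+P[3]-P[0]-P[2]; e=P[0]+P[1]-P[2]-P[3];print(P.mean(0),np.degrees(np.arctan2(d[1],d[0])),np.degrees(np.arctan2(e[1],e[0])),np.linalg.norm(d)/2,np.linalg.norm(e)/2)
print('sinker',onplane(c,[[313,248]],.0,ow))
o=sensors.get_obs()
r=lean(np.radians(17.4)); r0=R.from_quat(o["tool_rot"]);print(np.degrees((r0.inv()*r).magnitude()))
rows(o["position"],r0,tcp([.4655,.1044,.13],r),r,8)
E
```

```text
[0.46471017 0.10404523 0.04      ] 17.479076404479272
[0.61373888 0.17793813 0.028     ] 157.36541260987622 68.21122328135306 0.026006508682699537 0.04439513281328128
sinker [[0.54848716 0.06042727 0.        ]]
8.731050082277788
[[-3.4,-5,5.9,-0.0091,0.0081,0.0146],[-3.5,-5,5.8,-0.0091,0.0081,0.0146],[-3.6,-5,5.8,-0.0091,0.0081,0.0146],[-3.7,-5,5.7,-0.0091,0.0081,0.0146],[-3.9,-5,5.6,-0.0091,0.0081,0.0146],[-4,-5,5.5,-0.0091,0.0081,0.0146],[-4.1,-5,5.5,-0.0091,0.0081,0.0146],[-4.2,-5,5.4,-0.0091,0.0081,0.0146]]
```

Call:
drive_tool(deltas=[[[-3.4, -5, 5.9, -0.0091, 0.0081, 0.0146], [-3.5, -5, 5.8, -0.0091, 0.0081, 0.0146], [-3.6, -5, 5.8, -0.0091, 0.0081, 0.0146], [-3.7, -5, 5.7, -0.0091, 0.0081, 0.0146], [-3.9, -5, 5.6, -0.0091, 0.0081, 0.0146], [-4, -5, 5.5, -0.0091, 0.0081, 0.0146], [-4.1, -5, 5.5, -0.0091, 0.0081, 0.0146], [-4.2, -5, 5.4, -0.0091, 0.0081, 0.0146]]])

```text
time: 7.37
position: [0.4649, 0.1039, 0.1328]
tool_rot: [0.928, 0.142, 0.34, -0.052]
ft_force: [0.4, 0.7, 0.3]
grip_width: 0.0872
grip_force: 0.0
```

```bash
cat > go.py <<'E'
import sys
from h import *
from rig import sensors
def go(G,yawdeg,n):
    o=sensors.get_obs(); r=lean(np.radians(yawdeg)); r0=R.from_quat(o["tool_rot"])
    p=tcp(G,r); print("at",o["position"].round(4),"off mm",((p-o["position"])*1000).round(1),"deg",np.degrees((r0.inv()*r).magnitude()).round(2),"q",o["q"].round(2),"F",o["ft_force"].round(1),"w",round(o["grip_width"],4),"t",o["time"])
    rows(o["position"],r0,p,r,n)
if __name__=="__main__":
    a=[float(v) for v in sys.argv[1:]]; go(a[:3],a[3],int(a[4]))
E
python3 go.py .465 .1042 .024 17.45 8
```

```text
at [0.4649 0.1039 0.1328] off mm [  -1.7   -0.3 -106.5] deg 0.28 q [-0.22  0.63  2.41  2.55  0.61 -1.48] F [0.4 0.7 0.3] w 0.0872 t 7.3667
[[-8.8,-0,10,0.0002,-0.0006,-0.0002],[-8.8,-0,10,0.0002,-0.0006,-0.0002],[-8.8,-0,10,0.0002,-0.0006,-0.0002],[-8.8,-0,10,0.0002,-0.0006,-0.0002],[-8.7,-0,10,0.0002,-0.0006,-0.0002],[-8.7,-0,10,0.0002,-0.0006,-0.0002],[-8.7,-0,10.1,0.0002,-0.0006,-0.0002],[-8.7,-0,10.1,0.0002,-0.0006,-0.0002]]
```

```bash
cat > fk.py <<'E'
from h import *
from scipy.optimize import least_squares
Ry=lambda a:R.from_euler('y',a);Rz=lambda a:R.from_euler('z',a)
def fk(q,p):
    r0,lat,h,L1,e,L2,Lt=p
    A=Rz(q[0]);B=A*Ry(q[1]);C=B*Ry(q[2]);D=C*Rz(q[3])*Ry(q[4])*Rz(q[5]+np.pi/2)
    return A.apply([r0,lat,h])+B.apply([0,0,L1])+C.apply([e,0,L2])+D.apply([0,0,Lt]),D
E
python3 - <<'E'
from fk import *
from rig import sensors
o=sensors.get_obs();w1=load("w1")["obs"];w2=load("w2")["obs"]
D=[([-1.35949985,.528454886,1.43390881,0,1.18139677,-.178497],[.23737679,-.57742048,.24357645],[.981066559,.193667840,-2.4e-5,-.00108]),
 ([-.595,.405,1.552,-.001,1.184,-.134],[.5187518,-.21735987,.2778839],[.85,.527,0,0]),
 ([-.53,.17,1.86,.38,.96,.13],[.48788,-.05760,.3125],[.921,.345,.176,-.026])]+[(x["q"],x["position"],x["tool_rot"]) for x in(w1,w2,o)]
f=lambda p:np.concatenate([fk(q,p)[0]-x for q,x,_ in D])
s=least_squares(f,[0,.11,.4,.45,0,.4,.3]);print(s.x.round(4),(f(s.x)*1000).round(1))
for q,x,t in D: print(np.degrees((fk(q,s.x)[1].inv()*R.from_quat(t)).magnitude()).round(2))
np.save("p.npy",s.x)
lo=np.array([-3.08,-.75,.22,-1.43,0,-2.85]);hi=np.array([3.08,2.2,2.44,4.57,2.65,2.85])
def ik(G,yaw,q0,phi):
    import h; h.PHI=np.radians(phi); r=h.lean(np.radians(yaw)); pt=tcp(G,r)
    def g(q):
        a,b=fk(q,s.x); return np.r_[(a-pt)*5,(b.inv()*r).as_rotvec()]
    k=least_squares(g,np.clip(q0,lo+.01,hi-.01),bounds=(lo,hi)); return k.x.round(2),np.abs(k.fun).max().round(4)
for phi in(30,35,40,45):
    print(phi)
    for nm,G,y in(("C",[.465,.1042,.13],17.45),("C",[.465,.1042,.024],17.45),("A",[.6138,.1785,.14],68.2),("A",[.6138,.1785,.024],68.2),("S1",SP+[-.1*U[0],-.1*U[1],.05],-26.4),("S",SP+[0,0,.024],-26.4),("S2",SP+[0,0,.064],-26.4)):
        print(nm,ik(G,y,o["q"],phi))
E
```

```text
[0.     0.111  0.2739 0.588  0.114  0.3915 0.2833] [-0.   0.1 -0.   0.1 -0.1  0.   0.1  0.1 -0.  -0.1  0.   0.  -0.  -0.1
  0.   0.  -0.1 -0. ]
0.0
0.06
0.24
0.0
0.0
0.0
30
C (array([-0.15,  0.52,  2.28,  2.1 ,  0.26, -0.95]), np.float64(0.0))
C (array([-0.15,  0.86,  2.32,  2.71,  0.56, -1.6 ]), np.float64(0.0))
A (array([-0.12,  0.64,  1.71,  0.74,  0.79, -0.27]), np.float64(0.0))
A (array([-0.12,  0.84,  1.74,  0.94,  0.64, -0.53]), np.float64(0.0))
S1 (array([-0.73,  0.6 ,  2.44,  2.81,  0.43, -1.5 ]), np.float64(0.0008))
S (array([-0.66,  0.66,  2.19,  2.71,  0.24, -1.33]), np.float64(0.0))
S2 (array([-0.66,  0.55,  2.17,  2.31,  0.13, -0.92]), np.float64(0.0))
35
C (array([-0.19,  0.56,  2.35,  2.41,  0.42, -1.3 ]), np.float64(0.0))
C (array([-0.19,  0.93,  2.38,  2.74,  0.77, -1.69]), np.float64(0.0))
A (array([-0.15,  0.66,  1.74,  0.88,  0.81, -0.42]), np.float64(0.0))
A (array([-0.15,  0.87,  1.76,  1.09,  0.68, -0.7 ]), np.float64(0.0))
S1 (array([-0.72,  0.61,  2.44,  2.85,  0.46, -1.53]), np.float64(0.0572))
S (array([-0.67,  0.7 ,  2.25,  2.84,  0.42, -1.47]), np.float6
[... 395 characters left out ...]
44,  2.9 ,  0.51, -1.56]), np.float64(0.1123))
S (array([-0.68,  0.75,  2.31,  2.89,  0.62, -1.54]), np.float64(0.0))
S2 (array([-0.68,  0.63,  2.29,  2.83,  0.48, -1.46]), np.float64(0.0))
45
C (array([-0.24,  0.67,  2.44,  2.57,  0.73, -1.54]), np.float64(0.0293))
C (array([-0.24,  1.07,  2.44,  2.72,  1.08, -1.78]), np.float64(0.0388))
A (array([-0.23,  0.7 ,  1.79,  1.11,  0.89, -0.69]), np.float64(0.0))
A (array([-0.23,  0.92,  1.79,  1.3 ,  0.81, -0.97]), np.float64(0.0))
S1 (array([-0.68,  0.63,  2.44,  2.96,  0.55, -1.59]), np.float64(0.1656))
S (array([-0.7 ,  0.83,  2.36,  2.91,  0.83, -1.58]), np.float64(0.0))
S2 (array([-0.7 ,  0.69,  2.35,  2.87,  0.68, -1.53]), np.float64(0.0))
```

```bash
sed -i 's/^PHI=.*/PHI=np.radians(35)/' h.py; python3 go.py .465 .1042 .024 17.45 8
cat > ik.py <<'E'
from fk import *
P=np.load("p.npy");lo=np.array([-3.08,-.75,.22,-1.43,0,-2.85]);hi=np.array([3.08,2.2,2.44,4.57,2.65,2.85])
def ik(G,yaw,q0):
    r=lean(np.radians(yaw)); pt=tcp(G,r)
    def g(q):
        a,b=fk(q,P); return np.r_[(a-pt)*5,(b.inv()*r).as_rotvec()]
    k=least_squares(g,np.clip(q0,lo+.01,hi-.01),bounds=(lo,hi)); return k.x.round(2),np.abs(k.fun).max().round(4)
E
python3 - <<'E'
from ik import *
V=np.array([-U[1],U[0],0])
q=[-.19,.93,2.38,2.74,.77,-1.69]
for l,z in((.15,.1),(.15,.06),(.05,.06),(0,.064),(0,.1)): print(l,z,ik(SP+V*l+[0,0,z],-26.4,q))
for z in (.12,.2): print(ik([.465,.1042,z],0,q),ik([.465,.03,z],-10,q))
E
```

```text
at [0.4649 0.1039 0.1328] off mm [  -1.5   -0.2 -106.4] deg 5.25 q [-0.22  0.63  2.41  2.55  0.61 -1.48] F [0.4 0.7 0.3] w 0.0872 t 7.3667
[[-8.7,-0,10,0.0002,-0.0115,-0.0002],[-8.6,-0,10.1,0.0002,-0.0115,-0.0002],[-8.5,-0,10.2,0.0002,-0.0115,-0.0002],[-8.4,-0,10.3,0.0002,-0.0115,-0.0002],[-8.3,-0,10.4,0.0002,-0.0115,-0.0002],[-8.2,-0,10.5,0.0002,-0.0115,-0.0002],[-8,-0,10.6,0.0002,-0.0115,-0.0002],[-7.9,-0,10.7,0.0002,-0.0115,-0.0002]]
0.15 0.1 (array([-0.26,  0.5 ,  2.1 ,  4.24,  0.13, -2.49]), np.float64(0.0))
0.15 0.06 (array([-0.26,  0.6 ,  2.12,  3.71,  0.22, -1.96]), np.float64(0.0))
0.05 0.06 (array([-0.53,  0.59,  2.21,  3.  ,  0.27, -1.49]), np.float64(0.0))
0 0.064 (array([-0.67,  0.58,  2.23,  2.71,  0.29, -1.33]), np.float64(0.0))
0 0.1 (array([-0.67,  0.48,  2.2 ,  2.43,  0.19, -1.04]), np.float64(0.0))
(array([-0.02,  0.59,  2.34,  3.11,  0.4 , -1.56]), np.float64(0.0)) (array([-0.18,  0.6 ,  2.37,  3.14,  0.43, -1.57]), np.float64(0.0))
(array([-0.02,  0.34,  2.26,  2.96,  0.07, -1.4 ]), np.float64(0.0)) (array([-0.18,  0.33,  2.29,  3.12,  0.08, -1.56]), np.float64(0.0))
```

Call:
drive_tool(deltas=[[[-8.7, 0, 10, 0, -0.0115, 0], [-8.6, 0, 10.1, 0, -0.0115, 0], [-8.5, 0, 10.2, 0, -0.0115, 0], [-8.4, 0, 10.3, 0, -0.0115, 0], [-8.3, 0, 10.4, 0, -0.0115, 0], [-8.2, 0, 10.5, 0, -0.0115, 0], [-8, 0, 10.6, 0, -0.0115, 0], [-7.9, 0, 10.7, 0, -0.0115, 0]]])

```text
time: 8.03
position: [0.4633, 0.1035, 0.0257]
tool_rot: [0.943, 0.144, 0.297, -0.046]
ft_force: [-0.1, -0.3, -0.4]
grip_width: 0.0867
grip_force: 0.0
```

Call:
drive_tool(deltas=[[[0, 0, 0, 0, 0, 0]]])

```text
time: 8.12
position: [0.4632, 0.1035, 0.0247]
tool_rot: [0.943, 0.144, 0.296, -0.046]
ft_force: [0.3, 0.9, 0.8]
grip_width: 0.0868
grip_force: 0.0
```

```bash
python3 go.py .465 .1042 .024 17.45 1
```

```text
at [0.4632 0.1035 0.0247] off mm [0.2 0.1 1.8] deg 0.17 q [-0.19  0.94  2.38  2.74  0.77 -1.69] F [0.3 0.9 0.8] w 0.0868 t 8.1167
[[1.2,-0.1,-1.3,-0.0008,0.002,-0.0019]]
```

Call:
drive_tool(deltas=[[[1.2, 0, -1.3, 0, 0.002, -0.002], [0, 0, 0, 0, 0, 0], [0, 0, 0, 0, 0, 0], [0, 0, 0, 0, 0, 0], [0, 0, 0, 0, 0, 0], [0, 0, 0, 0, 0, 0], [0, 0, 0, 0, 0, 0], [0, 0, 0, 0, 0, 0]]], gripper=0, squeeze=40)

```text
time: 8.78
position: [0.461, 0.1038, 0.0276]
tool_rot: [0.943, 0.145, 0.296, -0.045]
ft_force: [-0.6, -0.6, 1.6]
grip_width: 0.0476
grip_force: 40.0
```

Call:
drive_tool(deltas=[[[0, 0, 0, 0, 0, 0], [0, 0, 0, 0, 0, 0], [0, 0, 0, 0, 0, 0]]])

```text
time: 9.03
position: [0.461, 0.1038, 0.0275]
tool_rot: [0.943, 0.145, 0.296, -0.045]
ft_force: [-0.6, -1.2, 4.2]
grip_width: 0.0479
grip_force: 40.0
```

```bash
python3 go.py .465 .1042 .13 17.45 8
```

```text
at [0.461  0.1038 0.0275] off mm [ 2.400e+00 -1.000e-01  1.049e+02] deg 0.16 q [-0.19  0.93  2.39  2.74  0.76 -1.69] F [-0.6 -1.2  4.2] w 0.0479 t 9.0333
[[7.7,0.1,-10.6,-0,0.0003,-0],[7.7,0.1,-10.6,-0,0.0003,-0],[7.7,0.1,-10.6,-0,0.0003,-0],[7.7,0.1,-10.6,-0,0.0003,-0],[7.7,0.1,-10.6,-0,0.0003,-0],[7.7,0.1,-10.6,-0,0.0003,-0],[7.7,0.1,-10.6,-0,0.0003,-0],[7.7,0.1,-10.6,-0,0.0003,-0]]
```

Call:
drive_tool(deltas=[[[3.7, 0, -5.3, 0, 0, 0], [7.7, 0, -10.6, 0, 0, 0], [7.7, 0, -10.6, 0, 0, 0], [7.7, 0, -10.6, 0, 0, 0], [7.7, 0, -10.6, 0, 0, 0], [7.7, 0, -10.6, 0, 0, 0], [7.7, 0, -10.6, 0, 0, 0], [7.7, 0, -10.6, 0, 0, 0]]])

```text
time: 9.7
position: [0.4616, 0.1041, 0.1257]
tool_rot: [0.944, 0.145, 0.294, -0.045]
ft_force: [-0.0, 0.9, -2.4]
grip_width: 0.0472
grip_force: 40.0
```

```bash
python3 - <<'E'
from go import *
V=np.array([-U[1],U[0],0])
go(SP+.1*V+[0,0,.068],-26.4,16)
E
```

```text
at [0.4616 0.1041 0.1257] off mm [  64.9 -212.7    4.8] deg 43.85 q [-0.18  0.58  2.35  2.45  0.43 -1.33] F [-0.   0.9 -2.4] w 0.0472 t 9.7
[[0.1,13.9,-0.3,-0.0273,0.0004,0.0393],[0.6,13.9,0.1,-0.0273,0.0004,0.0393],[1.2,13.8,0.4,-0.0273,0.0004,0.0393],[1.7,13.8,0.8,-0.0273,0.0004,0.0393],[2.2,13.7,1.2,-0.0273,0.0004,0.0393],[2.8,13.5,1.6,-0.0273,0.0004,0.0393],[3.3,13.4,1.9,-0.0273,0.0004,0.0393],[3.8,13.2,2.3,-0.0273,0.0004,0.0393]]
[[4.3,12.9,2.7,-0.0273,0.0004,0.0393],[4.8,12.7,3,-0.0273,0.0004,0.0393],[5.3,12.4,3.4,-0.0273,0.0004,0.0393],[5.8,12.1,3.7,-0.0273,0.0004,0.0393],[6.3,11.7,4,-0.0273,0.0004,0.0393],[6.7,11.4,4.3,-0.0273,0.0004,0.0393],[7.2,11,4.6,-0.0273,0.0004,0.0393],[7.6,10.5,4.9,-0.0273,0.0004,0.0393]]
```

Call:
drive_tool(deltas=[[[0.1, 13.9, -0.3, -0.0273, 0, 0.0393], [0.6, 13.9, 0.1, -0.0273, 0, 0.0393], [1.2, 13.8, 0.4, -0.0273, 0, 0.0393], [1.7, 13.8, 0.8, -0.0273, 0, 0.0393], [2.2, 13.7, 1.2, -0.0273, 0, 0.0393], [2.8, 13.5, 1.6, -0.0273, 0, 0.0393], [3.3, 13.4, 1.9, -0.0273, 0, 0.0393], [3.8, 13.2, 2.3, -0.0273, 0, 0.0393]]])

```text
time: 10.37
position: [0.4939, -0.0025, 0.1273]
tool_rot: [0.954, -0.039, 0.297, 0.012]
ft_force: [-0.3, 0.7, -2.5]
grip_width: 0.0475
grip_force: 40.0
```

Call:
drive_tool(deltas=[[[4.3, 12.9, 2.7, -0.0273, 0, 0.0393], [4.8, 12.7, 3, -0.0273, 0, 0.0393], [5.3, 12.4, 3.4, -0.0273, 0, 0.0393], [5.8, 12.1, 3.7, -0.0273, 0, 0.0393], [6.3, 11.7, 4, -0.0273, 0, 0.0393], [6.7, 11.4, 4.3, -0.0273, 0, 0.0393], [7.2, 11, 4.6, -0.0273, 0, 0.0393], [7.6, 10.5, 4.9, -0.0273, 0, 0.0393]]])

```text
time: 11.03
position: [0.5261, -0.1081, 0.1293]
tool_rot: [0.929, -0.219, 0.289, 0.068]
ft_force: [0.4, -0.5, -3.7]
grip_width: 0.0479
grip_force: 40.0
```

Call:
drive_tool(deltas=[[[0, 0, 0, 0, 0, 0], [0, 0, 0, 0, 0, 0]]])

```text
time: 11.2
position: [0.5268, -0.1079, 0.1296]
tool_rot: [0.929, -0.218, 0.29, 0.068]
ft_force: [-0.6, 0.1, -3.8]
grip_width: 0.0477
grip_force: 40.0
```

```bash
python3 - <<'E'
from go import *
V=np.array([-U[1],U[0],0])
go(SP+.1*V+[0,0,.068],-26.4,3)
E
```

```text
at [ 0.5268 -0.1079  0.1296] off mm [-0.2 -0.6  0.8] deg 0.35 q [-0.39  0.57  2.17  3.34  0.21 -1.71] F [-0.6  0.1 -3.8] w 0.0477 t 11.2
[[0.2,0.2,-0.2,-0.0003,0.002,-0],[0.2,0.2,-0.2,-0.0003,0.002,-0],[0.2,0.2,-0.2,-0.0003,0.002,-0]]
```

Call:
drive_tool(deltas=[[[0.3, 12.5, -0.3, 0, 0.002, 0], [0.2, 12.5, -0.2, 0, 0.002, 0], [0, 12.5, 0, 0, 0.002, 0], [0, 12.5, 0, 0, 0, 0], [0, 12.5, 0, 0, 0, 0], [0, 12.5, 0, 0, 0, 0], [0, 12.5, 0, 0, 0, 0], [0, 12.5, 0, 0, 0, 0]]])

```text
time: 11.87
position: [0.4815, -0.1968, 0.1301]
tool_rot: [0.929, -0.217, 0.292, 0.068]
ft_force: [0.6, -0.3, -2.8]
grip_width: 0.0475
grip_force: 40.0
```

```bash
python3 - <<'E'
from go import *
from rig import eyes
go(SP-.0023*U+[0,0,.0255],-26.4,8)
c=eyes.camera("scene");np.save("pics/s2.npy",c)
cv2.imwrite("pics/s2.png",cv2.resize(c["img"][90:230,150:320],None,fx=4,fy=4,interpolation=cv2.INTER_CUBIC)[:,:,::-1])
E
```

```text
at [ 0.4815 -0.1968  0.1301] off mm [ -1.5  -0.3 -42.1] deg 0.15 q [-0.67  0.57  2.23  2.69  0.28 -1.31] F [ 0.6 -0.3 -2.8] w 0.0475 t 11.8667
[[-3.1,0.1,4.2,-0.0002,0.0002,0.0002],[-3.1,0.1,4.2,-0.0002,0.0002,0.0002],[-3.1,0.1,4.2,-0.0002,0.0002,0.0002],[-3.1,0.1,4.2,-0.0002,0.0002,0.0002],[-3.1,0.1,4.2,-0.0002,0.0002,0.0002],[-3.1,0.1,4.2,-0.0002,0.0002,0.0002],[-3.1,0.1,4.2,-0.0002,0.0002,0.0002],[-3.1,0.1,4.2,-0.0002,0.0002,0.0002]]
```

View pics/s2.png

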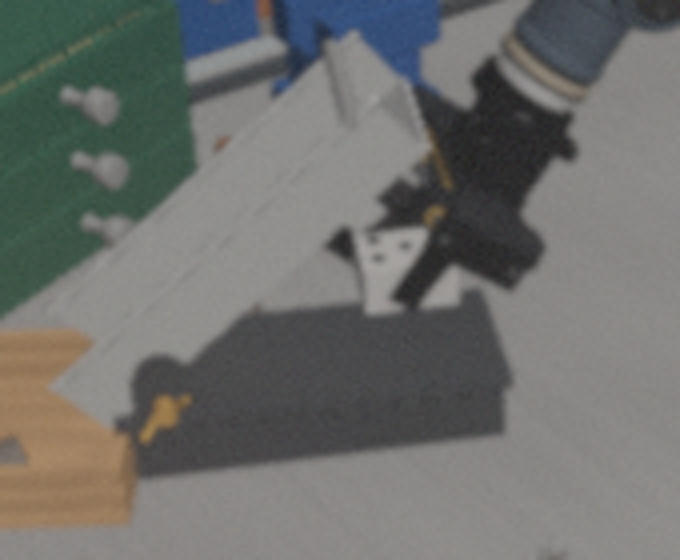

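The picture shows the block held over the stand (crop (410,270)), under the raised chute and clear of it.

Call:
drive_tool(deltas=[[[-3.1, 0, 4.2, 0, 0, 0], [-3.1, 0, 4.2, 0, 0, 0], [-3.1, 0, 4.2, 0, 0, 0], [-3.1, 0, 4.2, 0, 0, 0], [-3.1, 0, 4.2, 0, 0, 0], [-3.1, 0, 4.2, 0, 0, 0], [-3.1, 0, 4.2, 0, 0, 0], [-2, 0, 2.8, 0, 0, 0]]])

```text
time: 12.58
position: [0.4823, -0.1973, 0.0898]
tool_rot: [0.928, -0.218, 0.293, 0.069]
ft_force: [-0.1, 0.4, -2.9]
grip_width: 0.0477
grip_force: 40.0
```

Call:
drive_tool(deltas=[[[-0.6, 0, 0.8, 0, 0, 0], [-0.6, 0, 0.8, 0, 0, 0], [0, 0, 0, 0, 0, 0]]])

```text
time: 12.83
position: [0.4823, -0.1976, 0.0886]
tool_rot: [0.928, -0.218, 0.294, 0.069]
ft_force: [0.5, 0.0, -3.6]
grip_width: 0.048
grip_force: 40.0
```

```bash
python3 - <<'E'
from go import *
go(SP-.0023*U+[0,0,.0255],-26.4,2)
E
```

```text
at [ 0.4823 -0.1976  0.0886] off mm [-2.3  0.5 -0.6] deg 0.13 q [-0.67  0.69  2.25  2.84  0.42 -1.47] F [ 0.5  0.  -3.6] w 0.048 t 12.8333
[[-1.1,0.3,-0.4,-0.0001,-0.0011,-0.0002],[-1.1,0.3,-0.4,-0.0001,-0.0011,-0.0002]]
```

Call:
drive_tool(deltas=[[[-1.4, 0.2, 0.2, 0, 0, 0], [-1.4, 0.2, 0.2, 0, 0, 0], [-0.6, 0, 0.8, 0, 0, 0], [0, 0, 0, 0, 0, 0]]])

```text
time: 13.17
position: [0.4812, -0.1974, 0.0876]
tool_rot: [0.927, -0.218, 0.297, 0.069]
ft_force: [-1.4, 1.5, 8.4]
grip_width: 0.0476
grip_force: 40.0
```

Call:
drive_tool(deltas=[[[-0.6, 0, 0.8, 0, 0, 0], [0, 0, 0, 0, 0, 0]]])

```text
time: 13.33
position: [0.4813, -0.1974, 0.0874]
tool_rot: [0.927, -0.217, 0.297, 0.07]
ft_force: [-2.3, 1.3, 15.2]
grip_width: 0.0477
grip_force: 40.0
```

Call:
drive_tool(deltas=[[[0.6, 0, -0.8, 0, 0, 0], [0, 0, 0, 0, 0, 0], [0, 0, 0, 0, 0, 0], [0, 0, 0, 0, 0, 0], [0, 0, 0, 0, 0, 0], [0, 0, 0, 0, 0, 0], [0, 0, 0, 0, 0, 0]]], gripper=85)

```text
time: 13.92
position: [0.4803, -0.197, 0.0856]
tool_rot: [0.928, -0.218, 0.294, 0.069]
ft_force: [-0.4, 0.2, 0.1]
grip_width: 0.0731
grip_force: 0.0
```

```bash
python3 - <<'E'
from go import *
from ik import *
o=sensors.get_obs(); V=np.array([-U[1],U[0],0])
for a,b,c in((.046,.09,0),(.03,.08,0),(.02,.07,0),(.02,.09,.12)): print(a,b,c,ik(SP-a*U+c*V+[0,0,b],-26.4,o["q"]))
Ap=[.6138,.1785]
q=[-.26,.5,2.1,3,.2,-1.5]
for yaw,G in((-26.4,SP+.12*V+[0,0,.1]),(0,[.56,.03,.16]),(30,[.58,.1,.16]),(68.2,[*Ap,.14]),(68.2,[*Ap,.024])):
    k=ik(G,yaw,q);q=k[0];print(yaw,k)
go(SP-.02*U+[0,0,.09],-26.4,6)
E
```

```text
0.046 0.09 0 (array([-0.7 ,  0.49,  2.33,  2.67,  0.31, -1.32]), np.float64(0.0))
0.03 0.08 0 (array([-0.69,  0.53,  2.3 ,  2.69,  0.31, -1.33]), np.float64(0.0))
0.02 0.07 0 (array([-0.69,  0.56,  2.28,  2.72,  0.32, -1.36]), np.float64(0.0))
0.02 0.09 0.12 (array([-0.33,  0.51,  2.18,  3.59,  0.17, -1.91]), np.float64(0.0))
-26.4 (array([-0.34,  0.5 ,  2.13,  3.82,  0.11, -2.14]), np.float64(0.0))
0 (array([-0.21,  0.5 ,  2.11,  2.11,  0.14, -0.71]), np.float64(0.0))
30 (array([-0.22,  0.53,  2.01,  1.28,  0.41, -0.33]), np.float64(0.0))
68.2 (array([-0.15,  0.66,  1.74,  0.88,  0.81, -0.42]), np.float64(0.0))
68.2 (array([-0.15,  0.87,  1.76,  1.09,  0.68, -0.7 ]), np.float64(0.0))
at [ 0.4803 -0.197   0.0856] off mm [-16.1   7.8  66.8] deg 0.12 q [-0.67  0.7   2.26  2.85  0.43 -1.48] F [-0.4  0.2  0.1] w 0.0731 t 13.9167
[[4,0,-10.8,-0,-0.0004,-0.0001],[4,0,-10.8,-0,-0.0004,-0.0001],[4,0,-10.8,-0,-0.0004,-0.0001],[4,0,-10.8,-0,-0.0004,-0.0001],[4,0,-10.8,-0,-0.0004,-0.0001],[4,0,-10.8,-0,-0.0004,-0.0001]]
```

Call:
drive_tool(deltas=[[[0, 0, -5, 0, 0, 0], [0, 0, -10, 0, 0, 0], [0, 0, -10, 0, 0, 0], [0, 0, -10, 0, 0, 0], [0, 0, -10, 0, 0, 0], [0, 0, -10, 0, 0, 0], [0, 0, -10, 0, 0, 0], [0, 0, -10, 0, 0, 0]]])

```text
time: 14.58
position: [0.4406, -0.1773, 0.1483]
tool_rot: [0.928, -0.218, 0.294, 0.069]
ft_force: [0.2, 0.5, 0.4]
grip_width: 0.074
grip_force: 0.0
```

```bash
python3 - <<'E'
from go import *
from rig import eyes
go([.6138,.1785,.15],68.2,24)
c=eyes.camera("scene");np.save("pics/s3.npy",c)
cv2.imwrite("pics/s3.png",cv2.resize(c["img"][90:230,150:320],None,fx=4,fy=4,interpolation=cv2.INTER_CUBIC)[:,:,::-1])
E
```

```text
at [ 0.4406 -0.1773  0.1483] off mm [172.5 354.2   4.1] deg 94.62 q [-0.7   0.51  2.34  2.7   0.33 -1.35] F [0.2 0.5 0.4] w 0.074 t 14.5833
[[-0,-16.4,-0.2,0.0395,-0.0001,-0.0563],[0.9,-16.4,0.4,0.0395,-0.0001,-0.0563],[1.8,-16.3,1.1,0.0395,-0.0001,-0.0563],[2.7,-16.1,1.7,0.0395,-0.0001,-0.0563],[3.6,-15.8,2.4,0.0395,-0.0001,-0.0563],[4.5,-15.5,3,0.0395,-0.0001,-0.0563],[5.4,-15.1,3.6,0.0395,-0.0001,-0.0563],[6.2,-14.6,4.2,0.0395,-0.0001,-0.0563]]
[[7,-14.1,4.7,0.0395,-0.0001,-0.0563],[7.8,-13.4,5.3,0.0395,-0.0001,-0.0563],[8.6,-12.8,5.8,0.0395,-0.0001,-0.0563],[9.2,-12,6.3,0.0395,-0.0001,-0.0563],[9.9,-11.2,6.7,0.0395,-0.0001,-0.0563],[10.5,-10.4,7.2,0.0395,-0.0001,-0.0563],[11.1,-9.5,7.6,0.0395,-0.0001,-0.0563],[11.6,-8.5,7.9,0.0395,-0.0001,-0.0563]]
[[12,-7.5,8.2,0.0395,-0.0001,-0.0563],[12.4,-6.5,8.5,0.0395,-0.0001,-0.0563],[12.8,-5.5,8.7,0.0395,-0.0001,-0.0563],[13.1,-4.4,8.9,0.0395,-0.0001,-0.0563],[13.3,-3.3,9.1,0.0395,-0.0001,-0.0563],[13.4,-2.2,9.2,0.0395,-0.0001,-0.0563],[13.5,-1.1,9.3,0.0395,-0.0001,-0.0563],[13.5,0.1,9.3,0.0395,-0.0001,-0.0563]]
```

View pics/s3.png

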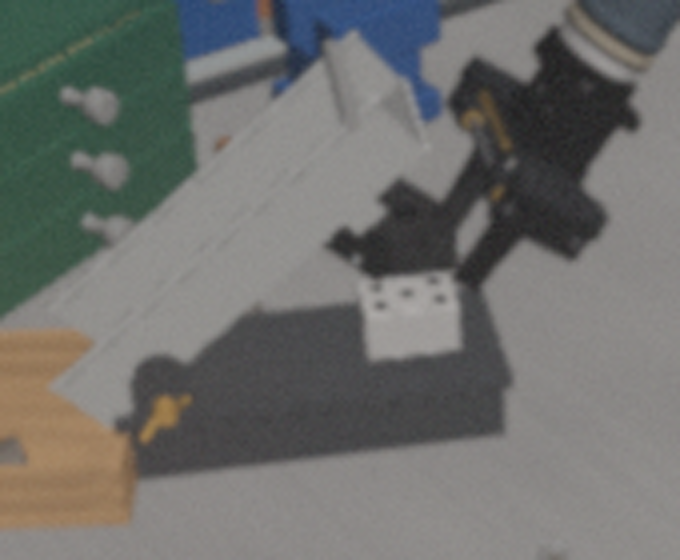

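The 40 mm block lies flat on the stand with its centre dot at crop (407,293), and the gripper is clear. I'm moving on to the 28 mm block.

Call:
drive_tool(deltas=[[[0, -16.4, -1, 0.0395, 0, -0.0563], [0.9, -16.4, -0.4, 0.0395, 0, -0.0563], [1.8, -16.3, 1.1, 0.0395, 0, -0.0563], [2.7, -16.1, 1.7, 0.0395, 0, -0.0563], [3.6, -15.8, 2.4, 0.0395, 0, -0.0563], [4.5, -15.5, 3, 0.0395, 0, -0.0563], [5.4, -15.1, 3.6, 0.0395, 0, -0.0563], [6.2, -14.6, 4.2, 0.0395, 0, -0.0563]]], gripper=100)

```text
time: 15.3
position: [0.4979, -0.0585, 0.1501]
tool_rot: [0.952, 0.044, 0.302, -0.014]
ft_force: [-0.5, -0.4, -0.5]
grip_width: 0.087
grip_force: 0.0
```

Call:
drive_tool(deltas=[[[7, -14.1, 4.7, 0.0395, 0, -0.0563], [7.8, -13.4, 5.3, 0.0395, 0, -0.0563], [8.6, -12.8, 5.8, 0.0395, 0, -0.0563], [9.2, -12, 6.3, 0.0395, 0, -0.0563], [9.9, -11.2, 6.7, 0.0395, 0, -0.0563], [10.5, -10.4, 7.2, 0.0395, 0, -0.0563], [11.1, -9.5, 7.6, 0.0395, 0, -0.0563], [11.6, -8.5, 7.9, 0.0395, 0, -0.0563]]])

```text
time: 15.97
position: [0.5554, 0.0595, 0.1514]
tool_rot: [0.905, 0.301, 0.286, -0.095]
ft_force: [-0.3, -0.3, -1.0]
grip_width: 0.0869
grip_force: 0.0
```

```bash
python3 - <<'E'
from go import *
V=np.array([-U[1],U[0],0])
c=load("s3"); P=onplane(c,[[251.4,162.9]],.1)[0]-SP; print("block40 rel spot",P@U,P@V)
go([.6138,.1785,.15],68.2,8)
E
```

```text
block40 rel spot 0.0020637391848329673 -0.0019703574963168256
at [0.5554 0.0595 0.1514] off mm [ 57.8 117.4   1. ] deg 31.37 q [-0.35  0.54  2.05  1.25  0.53 -0.53] F [-0.3 -0.3 -1. ] w 0.0869 t 15.9667
[[12,-7.4,8.3,0.0394,-0.0001,-0.0559],[12.4,-6.4,8.5,0.0394,-0.0001,-0.0559],[12.7,-5.4,8.8,0.0394,-0.0001,-0.0559],[13,-4.3,9,0.0394,-0.0001,-0.0559],[13.2,-3.2,9.1,0.0394,-0.0001,-0.0559],[13.4,-2.1,9.2,0.0394,-0.0001,-0.0559],[13.4,-1,9.3,0.0394,-0.0001,-0.0559],[13.5,0.1,9.3,0.0394,-0.0001,-0.0559]]
```

Block 40 is within 2 mm of the spot. I'm continuing to hover over A.

Call:
drive_tool(deltas=[[[12, -7.4, 8.3, 0.0394, 0, -0.0559], [12.4, -6.4, 8.5, 0.0394, 0, -0.0559], [12.7, -5.4, 8.8, 0.0394, 0, -0.0559], [13, -4.3, 9, 0.0394, 0, -0.0559], [13.2, -3.2, 9.1, 0.0394, 0, -0.0559], [13.4, -2.1, 9.2, 0.0394, 0, -0.0559], [13.4, -1, 9.3, 0.0394, 0, -0.0559], [13.5, 0.1, 9.3, 0.0394, 0, -0.0559]]])

```text
time: 16.63
position: [0.6134, 0.1766, 0.1524]
tool_rot: [0.79, 0.534, 0.249, -0.169]
ft_force: [0.4, 0.6, -0.0]
grip_width: 0.087
grip_force: 0.0
```

Call:
drive_tool(deltas=[[[0, 0, 0, 0, 0, 0], [0, 0, 0, 0, 0, 0]]])

```text
time: 16.8
position: [0.6137, 0.1764, 0.1522]
tool_rot: [0.79, 0.533, 0.25, -0.168]
ft_force: [-0.2, -2.0, 0.1]
grip_width: 0.0872
grip_force: 0.0
```

```bash
python3 - <<'E'
from go import *
from rig import eyes
go([.6138,.1783,.024],68.2,10)
o=sensors.get_obs();c=eyes.camera("wrist");np.save("pics/w3.npy",{**c,"obs":o})
print(proj(c,[.6138,.1783,.028],o))
cv2.imwrite("pics/w3.png",c["img"][:,:,::-1])
E
```

```text
at [0.6137 0.1764 0.1522] off mm [  -0.5    0.4 -125.7] deg 0.21 q [-0.16  0.64  1.73  0.87  0.82 -0.4 ] F [-0.2 -2.   0.1] w 0.0872 t 16.8
[[-7.2,-0.1,10.3,0.0003,-0.0001,-0.0002],[-7.2,-0.1,10.3,0.0003,-0.0001,-0.0002],[-7.2,-0.1,10.3,0.0003,-0.0001,-0.0002],[-7.2,-0.1,10.3,0.0003,-0.0001,-0.0002],[-7.2,-0.1,10.3,0.0003,-0.0001,-0.0002],[-7.2,-0.1,10.3,0.0003,-0.0001,-0.0002],[-7.2,-0.1,10.3,0.0003,-0.0001,-0.0002],[-7.2,-0.1,10.3,0.0003,-0.0001,-0.0002]]
[[-7.2,-0.1,10.3,0.0003,-0.0001,-0.0002],[-7.2,-0.1,10.3,0.0003,-0.0001,-0.0002]]
[[280.56337269 299.77668182]]
```

View pics/w3.png

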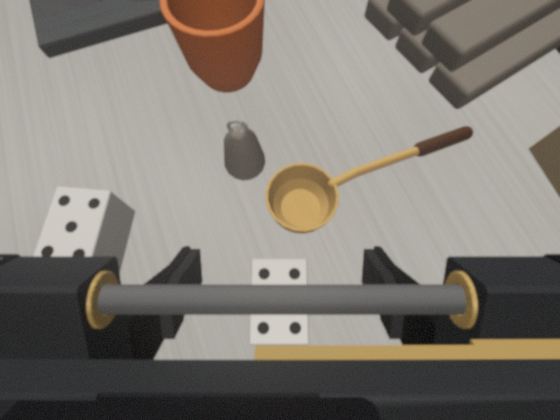

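The wrist view shows the 28 mm block centred between the fingers at (280,300), with the dipper and sinkers clear. I'm descending.

Call:
drive_tool(deltas=[[[-7.2, 0, 10.3, 0, 0, 0], [-7.2, 0, 10.3, 0, 0, 0], [-7.2, 0, 10.3, 0, 0, 0], [-7.2, 0, 10.3, 0, 0, 0], [-7.2, 0, 10.3, 0, 0, 0], [-7.2, 0, 10.3, 0, 0, 0], [-7.2, 0, 10.3, 0, 0, 0], [-7.2, 0, 10.3, 0, 0, 0]]])

```text
time: 17.52
position: [0.6129, 0.1753, 0.0511]
tool_rot: [0.791, 0.532, 0.25, -0.168]
ft_force: [-0.2, 0.4, -0.2]
grip_width: 0.0871
grip_force: 0.0
```

Call:
drive_tool(deltas=[[[-7.2, 0, 10.3, 0, 0, 0], [-7.0, 0, 9.5, 0, 0, 0], [0, 0, 0, 0, 0, 0]]])

```text
time: 17.77
position: [0.6118, 0.1751, 0.0253]
tool_rot: [0.792, 0.532, 0.248, -0.169]
ft_force: [-0.2, 0.1, -0.2]
grip_width: 0.0869
grip_force: 0.0
```

Call:
drive_tool(deltas=[[[0, 0, 0, 0, 0, 0], [0, 0, 0, 0, 0, 0], [0, 0, 0, 0, 0, 0], [0, 0, 0, 0, 0, 0], [0, 0, 0, 0, 0, 0], [0, 0, 0, 0, 0, 0], [0, 0, 0, 0, 0, 0], [0, 0, 0, 0, 0, 0]]], gripper=0, squeeze=40)

```text
time: 18.43
position: [0.6134, 0.1765, 0.0275]
tool_rot: [0.79, 0.533, 0.25, -0.169]
ft_force: [-2.8, -0.4, 2.5]
grip_width: 0.0475
grip_force: 40.0
```

Call:
drive_tool(deltas=[[[0, 0, 0, 0, 0, 0], [0, 0, 0, 0, 0, 0]]])

```text
time: 18.6
position: [0.6134, 0.1765, 0.0275]
tool_rot: [0.79, 0.533, 0.25, -0.169]
ft_force: [-2.4, -0.2, 4.2]
grip_width: 0.0478
grip_force: 40.0
```

```bash
python3 - <<'E'
from go import *
o=sensors.get_obs(); g=o["position"]+.003*R.from_quat(o["tool_rot"]).as_matrix()[:,2]; f=np.array([np.cos(np.radians(68.2)),np.sin(np.radians(68.2)),0])
print("block centre ahead of grasp",(np.array([.6138,.1783,.014])-g)@f,"grasp z",g[2])
go([.6138,.1783,.13],68.2,8)
E
```

```text
block centre ahead of grasp 0.00014272573471064753 grasp z 0.025041945248291658
at [0.6134 0.1765 0.0275] off mm [ -0.2   0.2 105. ] deg 0.22 q [-0.16  0.86  1.76  1.09  0.69 -0.7 ] F [-2.4 -0.2  4.2] w 0.0478 t 18.6
[[7.6,-0,-10.7,0.0001,-0.0003,-0.0004],[7.6,-0,-10.7,0.0001,-0.0003,-0.0004],[7.6,-0,-10.7,0.0001,-0.0003,-0.0004],[7.6,-0,-10.7,0.0001,-0.0003,-0.0004],[7.6,-0,-10.7,0.0001,-0.0003,-0.0004],[7.6,-0,-10.7,0.0001,-0.0003,-0.0004],[7.5,-0,-10.7,0.0001,-0.0003,-0.0004],[7.5,-0,-10.7,0.0001,-0.0003,-0.0004]]
```

Call:
drive_tool(deltas=[[[3.8, 0, -5.4, 0, 0, 0], [7.6, 0, -10.7, 0, 0, 0], [7.6, 0, -10.7, 0, 0, 0], [7.6, 0, -10.7, 0, 0, 0], [7.6, 0, -10.7, 0, 0, 0], [7.6, 0, -10.7, 0, 0, 0], [7.6, 0, -10.7, 0, 0, 0], [7.6, 0, -10.7, 0, 0, 0]]])

```text
time: 19.27
position: [0.6142, 0.1759, 0.1258]
tool_rot: [0.791, 0.533, 0.25, -0.168]
ft_force: [0.2, 0.1, -3.2]
grip_width: 0.0477
grip_force: 40.0
```

Call:
drive_tool(deltas=[[[7.6, 0, -10.7, 0, 0, 0], [7.6, 0, -10.7, 0, 0, 0], [7.6, 0, -10.7, 0, 0, 0], [0, 0, 0, 0, 0, 0]]])

```text
time: 19.6
position: [0.6157, 0.1762, 0.1672]
tool_rot: [0.79, 0.533, 0.252, -0.166]
ft_force: [0.9, -0.2, -2.4]
grip_width: 0.0478
grip_force: 40.0
```

```bash
python3 - <<'E'
from go import *
from ik import *
V=np.array([-U[1],U[0],0])
o=sensors.get_obs()
q=o["q"]
for l in(.1,.05,0): k=ik(SP+l*V+[0,0,.085],-26.4,[-.39,.5,2.17,3.3,.2,-1.7]);print(k)
go(SP+.1*V+[0,0,.085],-26.4,24)
E
```

```text
(array([-0.39,  0.53,  2.16,  3.4 ,  0.16, -1.77]), np.float64(0.0))
(array([-0.53,  0.52,  2.2 ,  2.93,  0.19, -1.42]), np.float64(0.0))
(array([-0.67,  0.52,  2.22,  2.58,  0.23, -1.2 ]), np.float64(0.0))
at [0.6157 0.1762 0.1672] off mm [ -89.2 -284.8  -19.8] deg 94.34 q [-0.16  0.62  1.72  0.85  0.84 -0.37] F [ 0.9 -0.2 -2.4] w 0.0478 t 19.6
[[-10.6,1,-6.4,-0.0393,-0.0002,0.0563],[-10.5,1.9,-6.4,-0.0393,-0.0002,0.0563],[-10.4,2.7,-6.3,-0.0393,-0.0002,0.0563],[-10.2,3.5,-6.2,-0.0393,-0.0002,0.0563],[-10,4.3,-6,-0.0393,-0.0002,0.0563],[-9.8,5.1,-5.8,-0.0393,-0.0002,0.0563],[-9.4,5.9,-5.6,-0.0393,-0.0002,0.0563],[-9.1,6.6,-5.4,-0.0393,-0.0002,0.0563]]
[[-8.7,7.3,-5.1,-0.0393,-0.0002,0.0563],[-8.3,8,-4.8,-0.0393,-0.0002,0.0563],[-7.8,8.6,-4.5,-0.0393,-0.0002,0.0563],[-7.3,9.2,-4.1,-0.0393,-0.0002,0.0563],[-6.8,9.8,-3.7,-0.0393,-0.0002,0.0563],[-6.2,10.3,-3.3,-0.0393,-0.0002,0.0563],[-5.6,10.7,-2.9,-0.0393,-0.0002,0.0563],[-5,11.1,-2.5,-0.0393,-0.0002,0.0563]]
[[-4.4,11.5,-2,-0.0393,-0.0002,0.0563],[-3.7,11.8,-1.6,-0.0393,-0.0002,0.0563],[-3,12,-1.1,-0.0393,-0.0002,0.0563],[-2.4,12.2,-0.6,-0.0393,-0.0002,0.0563],[-1.7,12.3,-0.2,-0.0393,-0.0002,0.0563],[-1,12.4,0.3,-0.0393,-0.0002,0.0563],[-0.3,12.4,0.8,-0.0393,-0.0002,0.0563],[0.4,12.4,1.3,-0.0393,-0.0002,0.0563]]
```

Call:
drive_tool(deltas=[[[-10.6, 1, -6.4, -0.0393, 0, 0.0563], [-10.5, 1.9, -6.4, -0.0393, 0, 0.0563], [-10.4, 2.7, -6.3, -0.0393, 0, 0.0563], [-10.2, 3.5, -6.2, -0.0393, 0, 0.0563], [-10, 4.3, -6, -0.0393, 0, 0.0563], [-9.8, 5.1, -5.8, -0.0393, 0, 0.0563], [-9.4, 5.9, -5.6, -0.0393, 0, 0.0563], [-9.1, 6.6, -5.4, -0.0393, 0, 0.0563]]])

```text
time: 20.27
position: [0.5838, 0.0807, 0.1573]
tool_rot: [0.907, 0.297, 0.285, -0.094]
ft_force: [0.7, 0.8, -1.5]
grip_width: 0.0476
grip_force: 40.0
```

Call:
drive_tool(deltas=[[[-8.7, 7.3, -5.1, -0.0393, 0, 0.0563], [-8.3, 8, -4.8, -0.0393, 0, 0.0563], [-7.8, 8.6, -4.5, -0.0393, 0, 0.0563], [-7.3, 9.2, -4.1, -0.0393, 0, 0.0563], [-6.8, 9.8, -3.7, -0.0393, 0, 0.0563], [-6.2, 10.3, -3.3, -0.0393, 0, 0.0563], [-5.6, 10.7, -2.9, -0.0393, 0, 0.0563], [-5, 11.1, -2.5, -0.0393, 0, 0.0563]]])

```text
time: 20.93
position: [0.5536, -0.0141, 0.1504]
tool_rot: [0.953, 0.04, 0.299, -0.013]
ft_force: [1.2, -1.0, -2.2]
grip_width: 0.0475
grip_force: 40.0
```

```bash
python3 - <<'E'
from go import *
V=np.array([-U[1],U[0],0])
go(SP+.1*V+[0,0,.085],-26.4,16)
E
```

```text
at [ 0.5536 -0.0141  0.1504] off mm [-27.1 -94.5  -3. ] deg 31.18 q [-0.36  0.53  2.13  1.86  0.26 -0.67] F [ 1.2 -1.  -2.2] w 0.0475 t 20.9333
[[-1.9,5.7,-1.1,-0.0195,0.0002,0.0278],[-1.7,5.8,-1,-0.0195,0.0002,0.0278],[-1.6,5.9,-0.9,-0.0195,0.0002,0.0278],[-1.4,5.9,-0.8,-0.0195,0.0002,0.0278],[-1.2,6,-0.6,-0.0195,0.0002,0.0278],[-1.1,6,-0.5,-0.0195,0.0002,0.0278],[-0.9,6.1,-0.4,-0.0195,0.0002,0.0278],[-0.7,6.1,-0.3,-0.0195,0.0002,0.0278]]
[[-0.6,6.1,-0.2,-0.0195,0.0002,0.0278],[-0.4,6.1,-0,-0.0195,0.0002,0.0278],[-0.2,6.1,0.1,-0.0195,0.0002,0.0278],[-0,6.1,0.2,-0.0195,0.0002,0.0278],[0.1,6.1,0.3,-0.0195,0.0002,0.0278],[0.3,6.1,0.4,-0.0195,0.0002,0.0278],[0.5,6.1,0.6,-0.0195,0.0002,0.0278],[0.6,6.1,0.7,-0.0195,0.0002,0.0278]]
```

Call:
drive_tool(deltas=[[[-1.9, 5.7, -1.1, -0.0195, 0, 0.0278], [-1.7, 5.8, -1, -0.0195, 0, 0.0278], [-1.6, 5.9, -0.9, -0.0195, 0, 0.0278], [-1.4, 5.9, -0.8, -0.0195, 0, 0.0278], [-1.2, 6, -0.6, -0.0195, 0, 0.0278], [-1.1, 6, -0.5, -0.0195, 0, 0.0278], [-0.9, 6.1, -0.4, -0.0195, 0, 0.0278], [-0.7, 6.1, -0.3, -0.0195, 0, 0.0278]]])

```text
time: 21.6
position: [0.5402, -0.0607, 0.1488]
tool_rot: [0.95, -0.089, 0.297, 0.027]
ft_force: [0.7, -0.4, -3.0]
grip_width: 0.0474
grip_force: 40.0
```

Call:
drive_tool(deltas=[[[-0.6, 6.1, -0.2, -0.0195, 0, 0.0278], [-0.4, 6.1, 0, -0.0195, 0, 0.0278], [-0.2, 6.1, 0.1, -0.0195, 0, 0.0278], [0, 6.1, 0.2, -0.0195, 0, 0.0278], [0.1, 6.1, 0.3, -0.0195, 0, 0.0278], [0.3, 6.1, 0.4, -0.0195, 0, 0.0278], [0.5, 6.1, 0.6, -0.0195, 0, 0.0278], [0.6, 6.1, 0.7, -0.0195, 0, 0.0278]]])

```text
time: 22.27
position: [0.5271, -0.1072, 0.147]
tool_rot: [0.93, -0.217, 0.29, 0.066]
ft_force: [-0.8, -0.9, -2.4]
grip_width: 0.0477
grip_force: 40.0
```

Call:
drive_tool(deltas=[[[0, 0, 0, 0, 0, 0], [0, 0, 0, 0, 0, 0]]])

```text
time: 22.43
position: [0.5276, -0.107, 0.1475]
tool_rot: [0.93, -0.216, 0.291, 0.066]
ft_force: [-0.0, 0.3, -2.4]
grip_width: 0.0477
grip_force: 40.0
```

```bash
python3 - <<'E'
from go import *
go(SP+[0,0,.085],-26.4,10)
E
```

```text
at [ 0.5276 -0.107   0.1475] off mm [-45.5 -91.1  -0. ] deg 0.42 q [-0.39  0.53  2.15  3.38  0.15 -1.75] F [-0.   0.3 -2.4] w 0.0477 t 22.4333
[[-0.1,10.2,-0.1,-0.0005,0.0004,0.0004],[-0.1,10.2,-0.1,-0.0005,0.0004,0.0004],[-0.1,10.2,-0.1,-0.0005,0.0004,0.0004],[-0,10.2,-0.1,-0.0005,0.0004,0.0004],[-0,10.2,-0,-0.0005,0.0004,0.0004],[-0,10.2,-0,-0.0005,0.0004,0.0004],[-0,10.2,-0,-0.0005,0.0004,0.0004],[-0,10.2,-0,-0.0005,0.0004,0.0004]]
[[-0,10.2,-0,-0.0005,0.0004,0.0004],[-0,10.2,-0,-0.0005,0.0004,0.0004]]
```

Call:
drive_tool(deltas=[[[-0.1, 10.2, -0.1, -0.0005, 0.0004, 0.0004], [-0.1, 10.2, -0.1, -0.0005, 0.0004, 0.0004], [-0.1, 10.2, -0.1, -0.0005, 0.0004, 0.0004], [0, 10.2, -0.1, -0.0005, 0.0004, 0.0004], [0, 10.2, 0, -0.0005, 0.0004, 0.0004], [0, 10.2, 0, -0.0005, 0.0004, 0.0004], [0, 10.2, 0, -0.0005, 0.0004, 0.0004], [0, 10.2, 0, -0.0005, 0.0004, 0.0004]]])

```text
time: 23.1
position: [0.491, -0.1804, 0.1479]
tool_rot: [0.929, -0.217, 0.293, 0.068]
ft_force: [-0.0, -0.2, -3.5]
grip_width: 0.0476
grip_force: 40.0
```

Call:
drive_tool(deltas=[[[0, 10.2, 0, -0.0005, 0.0004, 0.0004], [0, 10.2, 0, -0.0005, 0.0004, 0.0004], [0, 0, 0, 0, 0, 0]]])

```text
time: 23.35
position: [0.4819, -0.1998, 0.1479]
tool_rot: [0.928, -0.219, 0.293, 0.069]
ft_force: [0.8, 0.4, -3.4]
grip_width: 0.0476
grip_force: 40.0
```

```bash
python3 - <<'E'
from go import *
go(SP+[0,0,.0655],-26.4,8)
E
```

```text
at [ 0.4819 -0.1998  0.1479] off mm [  0.2   1.7 -19.9] deg 0.14 q [-0.68  0.52  2.22  2.58  0.23 -1.2 ] F [ 0.8  0.4 -3.4] w 0.0476 t 23.35
[[-1.5,-0.2,2,0.0002,-0.0001,-0.0002],[-1.5,-0.2,2,0.0002,-0.0001,-0.0002],[-1.5,-0.2,2,0.0002,-0.0001,-0.0002],[-1.5,-0.2,2,0.0002,-0.0001,-0.0002],[-1.5,-0.2,2,0.0002,-0.0001,-0.0002],[-1.5,-0.2,2,0.0002,-0.0001,-0.0002],[-1.5,-0.2,2,0.0002,-0.0001,-0.0002],[-1.5,-0.2,2,0.0002,-0.0001,-0.0002]]
```

Call:
drive_tool(deltas=[[[-1.5, -0.2, 2, 0, 0, 0], [-1.5, -0.2, 2, 0, 0, 0], [-1.5, -0.2, 2, 0, 0, 0], [-1.5, -0.2, 2, 0, 0, 0], [-1.5, -0.2, 2, 0, 0, 0], [-1.5, -0.2, 2, 0, 0, 0], [-1.5, -0.2, 2, 0, 0, 0], [-1, -0.2, 1.3, 0, 0, 0]]])

```text
time: 24.02
position: [0.4828, -0.1968, 0.1288]
tool_rot: [0.928, -0.218, 0.294, 0.069]
ft_force: [0.2, -0.4, -2.4]
grip_width: 0.0478
grip_force: 40.0
```

Call:
drive_tool(deltas=[[[-0.4, 0, 0.6, 0, 0, 0], [0, 0, 0, 0, 0, 0]]])

```text
time: 24.18
position: [0.4828, -0.1969, 0.1282]
tool_rot: [0.928, -0.218, 0.294, 0.069]
ft_force: [-0.7, -0.3, -2.8]
grip_width: 0.048
grip_force: 40.0
```

Call:
drive_tool(deltas=[[[-0.4, 0, 0.6, 0, 0, 0], [0, 0, 0, 0, 0, 0]]])

```text
time: 24.35
position: [0.4828, -0.1971, 0.1278]
tool_rot: [0.928, -0.218, 0.294, 0.069]
ft_force: [-0.5, -0.0, -3.3]
grip_width: 0.0477
grip_force: 40.0
```

Call:
drive_tool(deltas=[[[-0.5, 0, 0.6, 0, 0, 0], [-0.3, 0, 0.4, 0, 0, 0], [0, 0, 0, 0, 0, 0]]])

```text
time: 24.6
position: [0.4829, -0.1971, 0.1274]
tool_rot: [0.928, -0.218, 0.295, 0.069]
ft_force: [-2.6, 1.3, 4.4]
grip_width: 0.0478
grip_force: 40.0
```

Call:
drive_tool(deltas=[[[-0.2, 0, 0.3, 0, 0, 0], [0, 0, 0, 0, 0, 0]]])

```text
time: 24.77
position: [0.4829, -0.1971, 0.1274]
tool_rot: [0.927, -0.218, 0.296, 0.069]
ft_force: [-2.7, 0.3, 7.4]
grip_width: 0.0475
grip_force: 40.0
```

Call:
drive_tool(deltas=[[[0.3, 0, -0.4, 0, 0, 0], [0, 0, 0, 0, 0, 0], [0, 0, 0, 0, 0, 0], [0, 0, 0, 0, 0, 0], [0, 0, 0, 0, 0, 0], [0, 0, 0, 0, 0, 0], [0, 0, 0, 0, 0, 0]]], gripper=85)

```text
time: 25.35
position: [0.4828, -0.197, 0.1266]
tool_rot: [0.928, -0.218, 0.294, 0.069]
ft_force: [-0.0, 0.6, -0.4]
grip_width: 0.0736
grip_force: 0.0
```

Call:
drive_tool(deltas=[[[0, 0, -5, 0, 0, 0], [0, 0, -10, 0, 0, 0], [0, 0, -10, 0, 0, 0], [0, 0, -10, 0, 0, 0], [0, 0, -10, 0, 0, 0], [0, 0, -10, 0, 0, 0], [0, 0, -10, 0, 0, 0], [0, 0, -5, 0, 0, 0]]])

```text
time: 26.02
position: [0.4459, -0.1785, 0.1848]
tool_rot: [0.928, -0.218, 0.294, 0.069]
ft_force: [0.3, -0.2, -0.5]
grip_width: 0.0738
grip_force: 0.0
```

```bash
python3 - <<'E'
from go import *
from ik import *
from rig import eyes
o=sensors.get_obs()
for b in(.03,.06): 
    for z in(.2,.3): print(b,z,ik(SP-b*U+[0,0,z],-26.4,o["q"]))
go(SP-.05*U+[0,0,.2],-26.4,8)
c=eyes.camera("scene");np.save("pics/s4.npy",c);t=eyes.camera("top");np.save("pics/t4.npy",t)
g=cv2.resize(c["img"][90:210,180:320],None,fx=4,fy=4,interpolation=cv2.INTER_CUBIC)
cv2.imwrite("pics/s4.png",g[:,:,::-1])
E
```

```text
0.03 0.2 (array([-0.69,  0.19,  2.16,  0.61,  0.23,  0.78]), np.float64(0.0))
0.03 0.3 (array([-0.69,  0.  ,  2.  ,  0.25,  0.56,  1.16]), np.float64(0.0))
0.06 0.2 (array([-0.72,  0.15,  2.22,  0.71,  0.23,  0.67]), np.float64(0.0))
0.06 0.3 (array([-0.72, -0.05,  2.05,  0.28,  0.56,  1.12]), np.float64(0.0))
at [ 0.4459 -0.1785  0.1848] off mm [-8.6  2.6 77.7] deg 0.2 q [-0.7   0.39  2.29  2.36  0.19 -0.99] F [ 0.3 -0.2 -0.5] w 0.0738 t 26.0167
[[4.7,0.2,-8.6,0.0001,-0.0004,-0],[4.7,0.2,-8.6,0.0001,-0.0004,-0],[4.7,0.2,-8.6,0.0001,-0.0004,-0],[4.7,0.2,-8.6,0.0001,-0.0004,-0],[4.7,0.2,-8.6,0.0001,-0.0004,-0],[4.7,0.2,-8.6,0.0001,-0.0004,-0],[4.7,0.2,-8.6,0.0001,-0.0004,-0],[4.7,0.2,-8.6,0.0001,-0.0004,-0]]
```

View pics/s4.png

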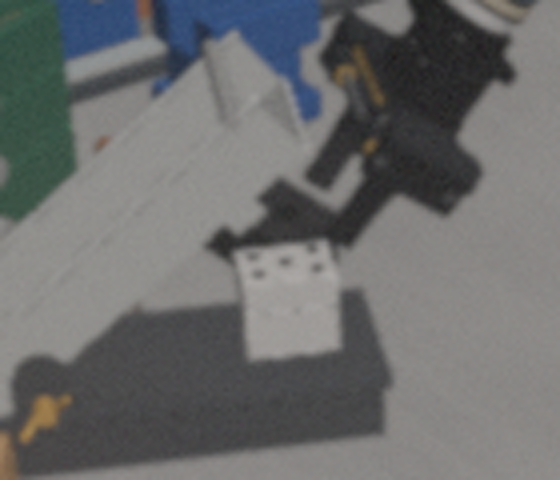

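The two blocks stand flat and aligned under the roller, with the top centre dot at crop (287,262) and the gripper free. Next I rise and go back to the tie bar.

Call:
drive_tool(deltas=[[[2.5, 0, -5, 0, 0, 0], [3.2, 0, -6, 0, 0, 0], [3.2, 0, -6, 0, 0, 0], [3.2, 0, -6, 0, 0, 0], [3.2, 0, -6, 0, 0, 0], [3.2, 0, -6, 0, 0, 0], [3.2, 0, -6, 0, 0, 0], [3.2, 0, -6, 0, 0, 0]]])

```text
time: 26.78
position: [0.4407, -0.1758, 0.2356]
tool_rot: [0.928, -0.218, 0.294, 0.069]
ft_force: [0.5, -0.8, 0.0]
grip_width: 0.0738
grip_force: 0.0
```

Call:
drive_tool(deltas=[[[3.2, 0, -6, 0, 0, 0], [3.2, 0, -6, 0, 0, 0], [3.2, 0, -6, 0, 0, 0], [3.2, 0, -6, 0, 0, 0], [3.2, 0, -6, 0, 0, 0], [3.2, 0, -6, 0, 0, 0], [3.2, 0, -6, 0, 0, 0], [3.2, 0, -6, 0, 0, 0]]])

```text
time: 27.45
position: [0.4345, -0.1726, 0.2895]
tool_rot: [0.928, -0.218, 0.294, 0.068]
ft_force: [-0.7, -0.9, -0.1]
grip_width: 0.074
grip_force: 0.0
```

```bash
python3 - <<'E'
from go import *
V=np.array([-U[1],U[0],0])
P=onplane(load("s4"),[[251.1,154.9]],.128)[0]-SP; print("block28 rel spot",P@U,P@V)
o=sensors.get_obs();print(o["position"],o["q"].round(2))
rows(o["position"],R.from_quat(o["tool_rot"]),bar(.665)*[1,1,0]+[0,0,.40],att([0,0,-1],U),16)
E
```

```text
block28 rel spot 0.0017798551819700988 -0.0016715161464070053
[ 0.43452309 -0.17261782  0.28951935] [-0.71  0.1   2.17  0.48  0.31  0.91]
[[8.6,0.1,-2.4,0.0299,-0.03,-0.0948],[8.5,0.8,-2.7,0.0299,-0.03,-0.0948],[8.3,1.6,-2.9,0.0299,-0.03,-0.0948],[8,2.2,-3.2,0.0299,-0.03,-0.0948],[7.7,2.9,-3.6,0.0299,-0.03,-0.0948],[7.3,3.5,-3.9,0.0299,-0.03,-0.0948],[6.8,4,-4.2,0.0299,-0.03,-0.0948],[6.3,4.5,-4.5,0.0299,-0.03,-0.0948]]
[[5.7,4.9,-4.8,0.0299,-0.03,-0.0948],[5,5.3,-5.2,0.0299,-0.03,-0.0948],[4.4,5.6,-5.5,0.0299,-0.03,-0.0948],[3.6,5.8,-5.8,0.0299,-0.03,-0.0948],[2.9,5.9,-6,0.0299,-0.03,-0.0948],[2.2,6,-6.3,0.0299,-0.03,-0.0948],[1.4,6,-6.5,0.0299,-0.03,-0.0948],[0.6,5.9,-6.7,0.0299,-0.03,-0.0948]]
```

Call:
drive_tool(deltas=[[[11, 0, -16, 0, 0, 0], [11, 0, -16, 0, 0, 0], [8.6, 0.1, -2.4, 0.0299, -0.03, -0.0948], [8.5, 0.8, -2.7, 0.0299, -0.03, -0.0948], [8.3, 1.6, -2.9, 0.0299, -0.03, -0.0948], [8, 2.2, -3.2, 0.0299, -0.03, -0.0948], [7.7, 2.9, -3.6, 0.0299, -0.03, -0.0948], [7.3, 3.5, -3.9, 0.0299, -0.03, -0.0948]]], gripper=70)

```text
time: 28.12
position: [0.4644, -0.1883, 0.3699]
tool_rot: [0.977, 0.074, 0.197, 0.046]
ft_force: [0.2, 1.0, -0.5]
grip_width: 0.0613
grip_force: 0.0
```

```bash
python3 - <<'E'
from go import *
o=sensors.get_obs();print(o["position"],o["q"].round(2))
rows(o["position"],R.from_quat(o["tool_rot"]),bar(.665)*[1,1,0]+[0,0,.37],att([0,0,-1],U),12)
E
```

```text
[ 0.46442883 -0.18830373  0.36994658] [-0.74  0.07  1.82  0.28  0.93  0.55]
[[3.5,2.7,1.8,0.0248,-0.0249,-0.0787],[3.3,3,1.6,0.0248,-0.0249,-0.0787],[3.1,3.3,1.5,0.0248,-0.0249,-0.0787],[2.9,3.6,1.3,0.0248,-0.0249,-0.0787],[2.6,3.8,1.1,0.0248,-0.0249,-0.0787],[2.3,4,1,0.0248,-0.0249,-0.0787],[2,4.2,0.8,0.0248,-0.0249,-0.0787],[1.7,4.4,0.7,0.0248,-0.0249,-0.0787]]
[[1.4,4.5,0.5,0.0248,-0.0249,-0.0787],[1,4.6,0.4,0.0248,-0.0249,-0.0787],[0.7,4.7,0.2,0.0248,-0.0249,-0.0787],[0.3,4.8,0.1,0.0248,-0.0249,-0.0787]]
```

Call:
drive_tool(deltas=[[[3.5, 2.7, 1.8, 0.0248, -0.0249, -0.0787], [3.3, 3, 1.6, 0.0248, -0.0249, -0.0787], [3.1, 3.3, 1.5, 0.0248, -0.0249, -0.0787], [2.9, 3.6, 1.3, 0.0248, -0.0249, -0.0787], [2.6, 3.8, 1.1, 0.0248, -0.0249, -0.0787], [2.3, 4, 1, 0.0248, -0.0249, -0.0787], [2, 4.2, 0.8, 0.0248, -0.0249, -0.0787], [1.7, 4.4, 0.7, 0.0248, -0.0249, -0.0787]]])

```text
time: 28.78
position: [0.4983, -0.206, 0.3695]
tool_rot: [0.92, 0.386, 0.068, 0.016]
ft_force: [0.2, -0.1, 0.5]
grip_width: 0.0606
grip_force: 0.0
```

Call:
drive_tool(deltas=[[[1.4, 4.5, 0.5, 0.0248, -0.0249, -0.0787], [1, 4.6, 0.4, 0.0248, -0.0249, -0.0787], [0.7, 4.7, 0.2, 0.0248, -0.0249, -0.0787], [0.3, 4.8, 0.1, 0.0248, -0.0249, -0.0787], [0, 0, 0, 0, 0, 0]]])

```text
time: 29.2
position: [0.5165, -0.2149, 0.3693]
tool_rot: [0.85, 0.526, 0.001, 0.001]
ft_force: [0.5, -0.3, 0.7]
grip_width: 0.0609
grip_force: 0.0
```

```bash
python3 - <<'E'
from go import *
from rig import eyes
o=sensors.get_obs();print(o["position"],o["q"].round(2))
rows(o["position"],R.from_quat(o["tool_rot"]),bar(.665)+[0,0,.003],att([0,0,-1],U),6)
c=eyes.camera("wrist");np.save("pics/w5.npy",{**c,"obs":o})
# bar column profile just above the finger rod: compare with predictions for slopes
g=cv2.cvtColor(c["img"],cv2.COLOR_RGB2GRAY)
V=np.array([-U[1],U[0],0])
for th in(.6,.64,.68): print(th,proj(c,bar(th)+.03*V,o)[0].round(1))
p=proj(c,bar(.66)+.03*V,o)[0]; r=int(p[1]); print(r,g[r,220:340:2].tolist())
E
```

```text
[ 0.51651198 -0.21488983  0.36934668] [-0.59  0.31  1.43  0.    1.39 -0.13]
[[-0.1,-0.2,15.7,0.0003,-0.0002,-0.0003],[-0.1,-0.2,15.7,0.0003,-0.0002,-0.0003],[-0.1,-0.2,15.7,0.0003,-0.0002,-0.0003],[-0.1,-0.2,15.7,0.0003,-0.0002,-0.0003],[-0.1,-0.2,15.7,0.0003,-0.0002,-0.0003],[-0.1,-0.2,15.7,0.0003,-0.0002,-0.0003]]
0.6 [262.7 181.1]
0.64 [272.6 182.6]
0.68 [283.5 184.2]
183 [161, 199, 192, 158, 157, 164, 163, 165, 167, 163, 165, 165, 165, 162, 166, 165, 163, 166, 164, 164, 165, 166, 165, 164, 164, 163, 164, 165, 159, 154, 171, 178, 183, 181, 176, 163, 143, 139, 164, 166, 165, 164, 164, 165, 164, 166, 163, 166, 164, 165, 164, 163, 166, 167, 163, 164, 164, 165, 165, 165]
```

Call:
drive_tool(deltas=[[[0, 2, 15, 0, 0, 0], [0, 1.5, 16, 0, 0, 0], [0, 0, 18, 0, 0, 0], [0, 0, 18, 0, 0, 0], [0, 0, 14, 0, 0, 0], [0, 0, 10, 0, 0, 0]]])

```text
time: 29.75
position: [0.5172, -0.2159, 0.2776]
tool_rot: [0.852, 0.524, 0.001, -0.0]
ft_force: [0.1, 0.1, 0.3]
grip_width: 0.061
grip_force: 0.0
```

Call:
drive_tool(deltas=[[[0, 0, 0, 0, 0, 0], [0, 0, 0, 0, 0, 0], [0, 0, 0, 0, 0, 0], [0, 0, 0, 0, 0, 0], [0, 0, 0, 0, 0, 0], [0, 0, 0, 0, 0, 0], [0, 0, 0, 0, 0, 0], [0, 0, 0, 0, 0, 0]]], gripper=0, squeeze=20)

```text
time: 30.42
position: [0.5186, -0.2167, 0.2796]
tool_rot: [0.851, 0.525, 0.001, 0.002]
ft_force: [-0.1, -0.3, -0.6]
grip_width: 0.0153
grip_force: 0.0
```

Call:
drive_tool(deltas=[[[0, 0, 0, 0, 0, 0], [0, 0, 0, 0, 0, 0], [0, 0, 0, 0, 0, 0]]])

```text
time: 30.67
position: [0.5188, -0.2168, 0.2795]
tool_rot: [0.851, 0.525, 0.001, 0.002]
ft_force: [0.1, 0.1, -0.1]
grip_width: 0.0122
grip_force: 20.0
```

```bash
python3 - <<'E'
from go import *
o=sensors.get_obs();print(o["position"],o["ft_force"],o["grip_width"],o["grip_force"])
p=o["position"]-[0,0,.003]-H; h=-p@U; th=np.arctan2(p[2],h)-np.arctan2(.065,.245); print("slope",th,np.hypot(p[2],h))
r=R.from_quat(o["tool_rot"]); P=np.array([bar(a) for a in np.linspace(th,.37,14)]); print(r.inv().apply(np.diff(P,axis=0)*1000).round(1).tolist()); print(bar(.349)+[0,0,.003])
E
```

```text
[ 0.51884932 -0.21682449  0.27950083] [ 0.06020522  0.06971352 -0.10826348] 0.012172106154641028 19.999905824661255
slope 0.6881254004242561 0.254332122025567
[[-0.0, -5.0, 3.7], [-0.0, -4.9, 3.8], [-0.0, -4.8, 3.9], [-0.0, -4.7, 4.0], [-0.0, -4.6, 4.1], [-0.0, -4.5, 4.2], [-0.0, -4.4, 4.4], [-0.0, -4.3, 4.5], [-0.0, -4.2, 4.6], [-0.0, -4.1, 4.7], [-0.0, -4.0, 4.8], [-0.0, -3.9, 4.9], [-0.0, -3.7, 5.0]]
[ 0.46568934 -0.19001458  0.21786126]
```

Call:
drive_tool(deltas=[[[0, -5, 3.7, 0, 0, 0], [0, -4.9, 3.8, 0, 0, 0], [0, -4.8, 3.9, 0, 0, 0], [0, -4.7, 4, 0, 0, 0], [0, -4.6, 4.1, 0, 0, 0], [0, -4.5, 4.2, 0, 0, 0], [0, -4.4, 4.4, 0, 0, 0], [0, -4.3, 4.5, 0, 0, 0]]])

```text
time: 31.33
position: [0.4852, -0.1999, 0.2461]
tool_rot: [0.851, 0.525, 0.001, 0.001]
ft_force: [2.2, 0.1, 2.6]
grip_width: 0.0122
grip_force: 20.0
```

Call:
drive_tool(deltas=[[[0, -4.2, 4.6, 0, 0, 0], [0, -4.1, 4.7, 0, 0, 0], [0, -4, 4.8, 0, 0, 0], [0, -3.9, 4.9, 0, 0, 0], [0, -3.7, 5, 0, 0, 0], [0, 0, 0, 0, 0, 0]]])

```text
time: 31.83
position: [0.4666, -0.1904, 0.2211]
tool_rot: [0.851, 0.525, 0.001, 0.0]
ft_force: [4.4, -0.4, -7.0]
grip_width: 0.0124
grip_force: 20.0
```

```bash
cat > sl.py <<'E'
from go import *
o=sensors.get_obs();print(o["time"],o["position"],o["ft_force"],o["grip_width"])
p=o["position"]-[0,0,.003]-H; h=-p@U; th=np.arctan2(p[2],h)-np.arctan2(.065,.245); print("slope",th,np.hypot(p[2],h))
r=R.from_quat(o["tool_rot"]); P=np.array([bar(a) for a in np.linspace(th,.345,6)]); print(r.inv().apply(np.diff(P,axis=0)*1000).round(1).tolist())
E
python3 sl.py
```

```text
31.8333 [ 0.4666012  -0.19042308  0.22108331] [ 4.37716865 -0.39728125 -6.95521644] 0.01236061571279569
slope 0.36163052117334027 0.2545182462613451
[[-0.0, -0.5, 0.7], [-0.0, -0.5, 0.7], [-0.0, -0.5, 0.7], [-0.0, -0.5, 0.7], [-0.0, -0.5, 0.7]]
```

Call:
drive_tool(deltas=[[[0, -0.5, 0.7, 0, 0, 0], [0, -0.5, 0.7, 0, 0, 0], [0, 0, 0, 0, 0, 0]]])

```text
time: 32.08
position: [0.4666, -0.1904, 0.221]
tool_rot: [0.851, 0.525, 0.001, 0.001]
ft_force: [3.2, 1.8, -2.4]
grip_width: 0.012
grip_force: 20.0
```

Call:
drive_tool(deltas=[[[0, -0.5, 0.7, 0, 0, 0], [0, -0.5, 0.7, 0, 0, 0], [0, 0, 0, 0, 0, 0]]])

```text
time: 32.33
position: [0.4659, -0.1901, 0.2199]
tool_rot: [0.851, 0.525, 0.001, 0.001]
ft_force: [3.2, 1.1, 1.7]
grip_width: 0.0124
grip_force: 20.0
```

Call:
drive_tool(deltas=[[[0, -0.5, 0.7, 0, 0, 0], [0, 0, 0, 0, 0, 0]]])

```text
time: 32.5
position: [0.4655, -0.1899, 0.2192]
tool_rot: [0.851, 0.525, 0.001, 0.001]
ft_force: [2.5, 1.4, 2.5]
grip_width: 0.0124
grip_force: 20.0
```

```bash
python3 sl.py
```

```text
32.5 [ 0.46545253 -0.1898539   0.21916764] [2.54033086 1.43060177 2.52087212] 0.012426978915328825
slope 0.3525761105144636 0.254456750522384
[[-0.0, -0.2, 0.3], [-0.0, -0.2, 0.3], [-0.0, -0.2, 0.3], [-0.0, -0.2, 0.3], [-0.0, -0.2, 0.3]]
```

Call:
drive_tool(deltas=[[[0, -0.5, 0.7, 0, 0, 0], [0, 0, 0, 0, 0, 0]]])

```text
time: 32.67
position: [0.4649, -0.1896, 0.2183]
tool_rot: [0.851, 0.525, 0.001, 0.001]
ft_force: [1.6, 1.2, 2.8]
grip_width: 0.0123
grip_force: 20.0
```

Call:
drive_tool(deltas=[[[0, -0.5, 0.7, 0, 0, 0], [0, 0, 0, 0, 0, 0]]])

```text
time: 32.83
position: [0.4645, -0.1894, 0.2176]
tool_rot: [0.851, 0.525, 0.001, 0.001]
ft_force: [2.6, 1.6, 1.9]
grip_width: 0.0123
grip_force: 20.0
```

Call:
drive_tool(deltas=[[[0, -0.4, 0.6, 0, 0, 0], [0, 0, 0, 0, 0, 0]]])

```text
time: 33.0
position: [0.4641, -0.1892, 0.217]
tool_rot: [0.851, 0.525, 0.001, 0.001]
ft_force: [1.9, 2.0, 2.7]
grip_width: 0.0118
grip_force: 20.0
```

```bash
python3 sl.py
```

```text
33.0 [ 0.46410707 -0.18920369  0.21696731] [1.94863893 1.99783146 2.68592793] 0.01182263377376572
slope 0.3421234248390469 0.2544298392395116
[[0.0, 0.1, -0.1], [0.0, 0.1, -0.1], [0.0, 0.1, -0.1], [0.0, 0.1, -0.1], [0.0, 0.1, -0.1]]
```

Call:
drive_tool(deltas=[[[0, -0.4, 0.6, 0, 0, 0], [0, 0, 0, 0, 0, 0]]])

```text
time: 33.17
position: [0.4641, -0.1892, 0.2169]
tool_rot: [0.851, 0.525, 0.001, 0.002]
ft_force: [2.1, 2.3, 6.7]
grip_width: 0.0123
grip_force: 20.0
```

Call:
drive_tool(deltas=[[[0, -0.4, 0.6, 0, 0, 0], [0, 0, 0, 0, 0, 0]]])

```text
time: 33.33
position: [0.4641, -0.1892, 0.2168]
tool_rot: [0.851, 0.525, 0.002, 0.002]
ft_force: [1.6, 2.8, 9.5]
grip_width: 0.0121
grip_force: 20.1
```

Call:
drive_tool(deltas=[[[0, -0.4, 0.6, 0, 0, 0], [0, 0, 0, 0, 0, 0]]])

```text
time: 33.5
position: [0.4641, -0.1892, 0.2167]
tool_rot: [0.851, 0.525, 0.002, 0.003]
ft_force: [1.9, 3.2, 11.5]
grip_width: 0.0121
grip_force: 20.1
```

Call:
drive_tool(deltas=[[[0, 0, 0, 0, 0, 0], [0, 0, 0, 0, 0, 0], [0, 0, 0, 0, 0, 0], [0, 0, 0, 0, 0, 0], [0, 0, 0, 0, 0, 0], [0, 0, 0, 0, 0, 0], [0, 0, 0, 0, 0, 0]]], gripper=55)

```text
time: 34.08
position: [0.4629, -0.1888, 0.215]
tool_rot: [0.851, 0.525, 0.001, 0.001]
ft_force: [0.7, -0.0, -1.2]
grip_width: 0.0458
grip_force: 0.0
```

Call:
drive_tool(deltas=[[[0, 0, -8, 0, 0, 0], [0, 0, -15, 0, 0, 0], [0, 0, -20, 0, 0, 0], [0, 0, -20, 0, 0, 0], [0, 0, -20, 0, 0, 0], [0, 0, -20, 0, 0, 0], [0, 0, -15, 0, 0, 0], [0, 0, 0, 0, 0, 0]]])

```text
time: 34.75
position: [0.4644, -0.1897, 0.3371]
tool_rot: [0.851, 0.525, 0.003, 0.005]
ft_force: [0.9, -0.5, 1.0]
grip_width: 0.0481
grip_force: 0.0
```

```bash
python3 - <<'E'
from go import *
from rig import eyes
o=sensors.get_obs();print(o["time"],o["position"],o["ft_force"])
c=eyes.camera("wrist");g=cv2.cvtColor(c["img"],cv2.COLOR_RGB2GRAY); V=np.array([-U[1],U[0],0])
for th in(.33,.349,.37): print(th,proj(c,bar(th)+.03*V,o)[0].round(1))
p=proj(c,bar(.349)+.03*V,o)[0].astype(int); print(p,g[p[1],p[0]-24:p[0]+24:2].tolist())
# stack in the scene view: white mask now vs before lowering
s=eyes.camera("scene");np.save("pics/s6.npy",s);b=load("s4")
for P in (SP+[0,0,.02],SP+[0,0,.054]): print(proj(s,P-.0*U+.024*V)[0].round(1))
for n,im in(("before",b["img"]),("now",s["img"])):
    hsv=cv2.cvtColor(im[150:185,235:270],cv2.COLOR_RGB2GRAY);ys,xs=np.where(hsv>150);print(n,len(xs),xs.min()+235,xs.max()+235,ys.min()+150,ys.max()+150,xs.mean()+235,ys.mean()+150)
E
```

```text
34.75 [ 0.46439    -0.18974775  0.33713056] [ 0.89840853 -0.5359825   0.98998318]
0.33 [277.7 175.8]
0.349 [281.1 176.6]
0.37 [285.  177.5]
[281 176] [188, 187, 187, 187, 189, 187, 187, 165, 161, 176, 181, 178, 168, 157, 139, 162, 189, 189, 185, 187, 186, 187, 187, 186]
[253.7 173.2]
[253.3 163.5]
before 492 240 264 152 178 252.2337398373984 165.2378048780488
now 277 242 264 157 177 253.1985559566787 169.27436823104694
```

```bash
python3 - <<'E'
from h import *
a=load("s4")["img"].astype(int).mean(2);b=load("s6")["img"].astype(int).mean(2)
for r in(166,170,174,177): print(r,a[r,236:270:2].round().astype(int).tolist(),b[r,236:270:2].round().astype(int).tolist())
from rig import sensors,ticket
print(sensors.get_obs()["time"])
E
```

```text
166 [96, 87, 106, 148, 154, 155, 155, 155, 155, 152, 158, 160, 158, 148, 121, 74, 73] [128, 109, 109, 149, 153, 152, 153, 155, 151, 149, 155, 159, 157, 145, 123, 75, 77]
170 [74, 74, 91, 152, 155, 154, 156, 155, 153, 155, 154, 156, 156, 156, 131, 78, 74] [72, 72, 92, 150, 155, 152, 154, 154, 154, 153, 153, 153, 152, 151, 130, 75, 76]
174 [74, 72, 89, 149, 155, 155, 156, 156, 156, 156, 153, 154, 156, 156, 137, 79, 76] [71, 74, 90, 145, 153, 152, 151, 152, 153, 155, 153, 152, 152, 150, 136, 78, 76]
177 [75, 75, 84, 134, 153, 155, 155, 155, 153, 151, 152, 150, 140, 123, 106, 76, 76] [75, 75, 84, 133, 152, 151, 150, 155, 150, 147, 149, 147, 134, 120, 108, 76, 77]
34.85
```

The stack hasn't moved under the lowered chute, and the robot is clear. Handing in.

```bash
python3 -c "
from rig import ticket
print(ticket.hand_in())"
```

```text
the job is handed in; nothing more can be done
None
```

The job is handed in at about 35 s: the 40 mm block with the 28 mm block on top lies flat on the stand, about 2 mm off the spot each way, the roller rests on them and the robot is clear. My slope readings were 0.342 rad from the gripped bar and roughly 0.335 rad from the wrist camera; 68 mm means 0.347 rad and the low limit is 0.335. The hand-in returned no verdict.

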